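Fetch the breadboard from behind the parked parts

TASK

Clear the capacitor, the transformer and the heatsink off their teal pads into the empty grey side tray, all three standing there before you take the breadboard; then fetch the breadboard from behind them and lay it on the dark field of the test plate, centred and lengthwise. After that put each part back upright in the middle of the pad of its own shape (capacitor round, transformer square, heatsink oblong and lengthwise on it), setting everything down gently and never tipping anything over.

Things in the scene. Friction and masses are not known exactly. Their poses are not given: they have to be found in the camera images.
- breadboard: white solderless breadboard fixed on a black battery base of the same outline, together 165 x 55 mm and 25 mm high, with small parts plugged in up to 37 mm above the underside; long side faces clear to grip. About 0.22 kg. Lies behind the three tall parts. Origin: centre of its underside; x along its 165 mm length, z up. (An empty half-length board without a base is not this one.)
- capacitor: big round can capacitor, dark sleeve, 64 mm diameter, standing; can 90 mm high, with two brass terminals to 97 mm. About 0.35 kg. Origin: centre of its underside; z up.
- transformer: square-footed transformer, standing: dark steel core 60 mm wide in y, 40 mm deep in x, 82 mm high, with a copper winding bulging to 60 mm in x, 60 x 60 mm foot, pale terminal block on top to 92 mm. About 0.55 kg. Grip it across y, on the two flat core faces. Origin: centre of its underside; z up.
- heatsink: bare aluminium finned heatsink, standing, 64 mm (x) by 40 mm (y), 90 mm high. About 0.3 kg. Grip it across y. Origin: centre of its underside; z up.
- pad_round: thin teal round pad, 76 mm diameter, 4 mm thick: the capacitor's home. One of three fixed side by side, 105 mm apart in varying order, on the aluminium shelf plate (6 mm thick). Origin: centre of its underside, so its top is 4 mm above; y along the row of pads, x towards the breadboard's starting place.
- pad_square: thin teal square pad, 70 x 70 mm, 4 mm thick: the transformer's home, fixed on the same shelf plate. Origin and axes as for the round pad.
- pad_oblong: thin teal oblong pad, 74 mm (x) by 50 mm (y), 4 mm thick: the heatsink's home, its long side along x. Fixed on the same shelf plate. Origin and axes as for the round pad.
- side_tray: empty grey tray, fixed on the bench to one side (left or right varies), 340 mm (x) by 130 mm (y) outside, rim 12 mm high and 4 mm thick, floor 4 mm above its origin. Origin: centre of its underside; x along its length. The three tall parts fit in it in a row.
- test_plate: aluminium test plate, fixed on the bench on the other side, 220 mm (x) by 110 mm (y), top 6 mm above its origin, with a dark 175 x 65 mm field in the middle that shows where the breadboard goes. Origin: centre of its underside; x along its length.

How it is judged:
On the way, in this order (a step that is already met when the one before it is completed fails the run):
1. the three tall parts stand in the side tray and the breadboard has not been taken yet (x of capacitor in the frame of side_tray between -0.15 and 0.15 m and y of capacitor in the frame of side_tray between -0.05 and 0.05 m and z of each of capacitor, transformer, heatsink in the frame of side_tray below 0.012 m and angle between each of capacitor, transformer, heatsink's own z axis and vertical below 0.12 rad and linear speed of each of capacitor, transformer, heatsink below 0.03 m/s and angular speed of each of capacitor, transformer, heatsink below 0.3 rad/s and x of transformer in the frame of side_tray between -0.15 and 0.15 m and y of transformer in the frame of side_tray between -0.05 and 0.05 m and x of heatsink in the frame of side_tray between -0.15 and 0.15 m and y of heatsink in the frame of side_tray between -0.05 and 0.05 m and distance of breadboard from where it was at the start of the episode below 0.03 m), for 0.2 s.
2. the breadboard lies on the test plate while the three parts still stand in the side tray (x of capacitor in the frame of side_tray between -0.15 and 0.15 m and y of capacitor in the frame of side_tray between -0.05 and 0.05 m and z of each of capacitor, transformer, heatsink in the frame of side_tray below 0.012 m and angle between each of capacitor, transformer, heatsink, breadboard's own z axis and vertical below 0.12 rad and linear speed of each of capacitor, transformer, heatsink, breadboard below 0.03 m/s and angular speed of each of capacitor, transformer, heatsink, breadboard below 0.3 rad/s and x of transformer in the frame of side_tray between -0.15 and 0.15 m and y of transformer in the frame of side_tray between -0.05 and 0.05 m and x of heatsink in the frame of side_tray between -0.15 and 0.15 m and y of heatsink in the frame of side_tray between -0.05 and 0.05 m and horizontal distance between breadboard and test_plate below 0.015 m and z of breadboard in the frame of test_plate between 0.001 and 0.011 m and angle between the x axis of breadboard and the x axis of test_plate, either way round below 0.2 rad), for 0.2 s.
At the end, for the whole second after the job is handed in: The breadboard lies flat on the test plate, within 15 mm of its centre and 0.2 rad of its length; capacitor, transformer and heatsink stand upright on the round, square and oblong pads, each within 12 mm of the pad's centre, the heatsink within 0.25 rad of the pad's length; all at rest (horizontal distance between breadboard and test_plate below 0.015 m and z of breadboard in the frame of test_plate between 0.001 and 0.011 m and angle between each of breadboard, capacitor, transformer, heatsink's own z axis and vertical below 0.12 rad and angle between the x axis of breadboard and the x axis of test_plate, either way round below 0.2 rad and linear speed of each of breadboard, capacitor, transformer, heatsink below 0.03 m/s and angular speed of each of breadboard, capacitor, transformer, heatsink below 0.3 rad/s and horizontal distance between capacitor and pad_round below 0.012 m and z of capacitor in the frame of pad_round between -0.001 and 0.009 m and horizontal distance between transformer and pad_square below 0.012 m and z of transformer in the frame of pad_square between -0.001 and 0.009 m and horizontal distance between heatsink and pad_oblong below 0.012 m and z of heatsink in the frame of pad_oblong between -0.001 and 0.009 m and angle between the x axis of heatsink and the x axis of pad_oblong, either way round below 0.25 rad); the robot touches nothing.
It fails at once if a part or the breadboard is tipped over (more than 0.6 rad) (angle between any of capacitor, transformer, heatsink, breadboard's own z axis and vertical above 0.6 rad).
It fails at once if a part or the breadboard is dropped or slammed down (faster than 0.6 m/s with its underside within 50 mm of the bench) ((linear speed of capacitor above 0.6 m/s and height (world z) of capacitor below 0.05 m) or (linear speed of transformer above 0.6 m/s and height (world z) of transformer below 0.05 m) or (linear speed of heatsink above 0.6 m/s and height (world z) of heatsink below 0.05 m) or (linear speed of breadboard above 0.6 m/s and height (world z) of breadboard below 0.05 m)).
It also fails if it takes over 144 s, if anything falls off the work surface, if the arm or the gripper's body presses on something with over 40 N, if the wrist force passes 120 N, or if a joint passes its speed limit or range.

ROBOT

A 7-joint arm with a two-finger parallel gripper is mounted at the origin on the work surface. World frame = base frame: x ahead of the robot, y to its left, z up, the work surface at z = 0. Lengths are in m, angles in rad, forces in N, time in s.
With the tool pointing down it reaches from about 0.4 to 0.85 m from the base axis. Payload 4.5 kg.
Tool frame: the origin (TCP) lies between the finger pads; the fingertips stand 25 mm ahead of it and the grasp point (between the pads) lies 6 mm ahead of it (r.tips_ahead is the distance from the TCP to the fingertips, in m); z points along the fingers, y is the direction in which the jaws open and shut (so a half turn about z gives the same grasp; the last joint's range is limited). The gripper opens to 88 mm and grips with 3 to 60 N. Pads are 18 mm wide; open, the fingers measure 123 mm over their backs; the gripper's body (75 mm by 187 mm) begins 45 mm behind the grasp point.
Start: joints at [1.153, 0.689, -0.195, 1.565, 0.157, 0.902, -0.215], TCP at [0.273, -0.562, 0.264] pointing down, gripper open.
Joint ranges: [-3.01, 3.01], [-0.46, 2.08], [-1.47, 1.51], [0.13, 2.56], [-1, 4.14], [0.04, 2.09], [-2.66, 2.66]. Speed limits (rad/s): [2.57, 2.57, 3.14, 3.14, 3.14, 3.14, 3.14].

INTERFACE

Orientations are given as a unit quaternion [x, y, z, w].
In Python, from plant import r, imaging gives the robot as it stands.
- The arm moves only by the tool send_rows, never from a script. Its argument "moves" is one flat list of numbers, 6 for each row, row after row: the shift along the tool's x, y, z in m, then the turn, a rotation vector about the tool's x, y, z in degrees. A call has exactly 5 rows; each row is the pose to reach, as a shift and turn from the pose measured when the call began, along the tool's axes at that moment; what a row does not reach only later rows make up. A row lasts 1/12 s, in which the tool goes at most 41.7 mm and 7.16 degrees, less where a joint would pass 70% of its speed; a pose out of reach is approached as far as the arm can. A call with a gripper value outside its range is refused whole. "claw" is the closure, from -1 (fully open) to 1 (shut), so that 0 is half open, set as the call begins (left out, the last holds). The fingers move at their own pace and stop on an object; "grip_force" is the grip in N (left out, the last holds). Time passes only in rows, so rows that repeat a pose let the fingers close, or fill a call up. It gives the time, the measured TCP pose, the force and the opening at its end, in the units of the state.
- r.get_state(): the state, without advancing time (a new reading comes with each control period).
- imaging.snapshot(name): name is "scene" or "top" or "wrist"; returns a dict with "image" (420x560x3 uint8, red, green, blue), "depth" (420x560 float32, m along the optical axis (not along the pixel's ray), 0 where there is no reading), "mtx" (3x3 intrinsics, pixels), "rvec" (rotation vector, rad) and "tvec" (3), from world to camera coordinates, as OpenCV has them. Camera axes: x right, y down, z forward; pixel columns grow to the right and rows downward; lengths in m; the calibration is good to about 2 mm. A picture is of the moment at which its call begins.
- r.finish_job(): hands the job in, once; it reports no verdict.
Trained networks look in a picture, given as the dict that the camera call returned (one of the last four; its "shot" number tells which), for a name from the list of things; names that differ only in an ending like _2 or _b are one class to them, and where a whole thing is asked for, a point or a joint stands for the part that bears it (a point fixed in the world has none). Each returns a list of dicts, best first, with "score" (0 to 1); they miss things now and then, are a little off and sometimes report something else, mostly with a low value. They report only what shows in the picture. A call takes as long as a camera call.
- imaging.look_for(query, picture): "box" ([centre column, centre row, width, height] as shares, 0 to 1, of the picture: columns of its width, rows of its height, round what is visible of it).
- imaging.silhouettes(query, picture): "pixels" (420x560 bool, what is visible of it) and "box" ([centre column, centre row, width, height] as shares, 0 to 1, of the picture: columns of its width, rows of its height, round what is visible of it).
- imaging.pinpoint(query, picture): "point" ([column, row] as shares, 0 to 1, of the picture: columns of its width, rows of its height: a listed point, or the origin of a listed thing).
The state is a dict: "clock": time; "q": joint angles; "qd": joint speeds; "joint_torque": joint torques, N m; "tool_pos": TCP position; "eef_rot": TCP orientation; "contact_force": force on the tool from outside, world axes, zero at the start; "moment": the same for the moment, N m; "opening": opening from 0.0 (shut) to 1.0 (fully open).
Only numpy, scipy, OpenCV 4.12 (cv2) and the standard library are available. Lean on these libraries where they do the work, as an engineer would, in place of code of your own. Each camera call takes 0.05 s, during which the arm holds its last target.

## Working session

There is one attempt and no reset: what is moved stays moved. The work goes in short steps, Python scripts to look and compute and a tool call to move; the robot and the scene stay as the last step left them, time stands still between calls to the robot, and variables do not carry over. Pictures are saved under pics/ and viewed, and the job is handed in when it is done.

Besides the shell and the picture viewer there is one more tool, called by a JSON object that holds its "name" and its "arguments". send_rows: Moves the arm, as the interface text tells. Its arguments: {"type":"object","properties":{"moves":{"type":"array"},"claw":{"type":"number"},"grip_force":{"type":"number"}},"required":["moves"]}

```bash
ls; mkdir -p pics
cat > h.py <<'E'
import numpy as np, cv2, json
from plant import r, imaging
from scipy.spatial.transform import Rotation as R
def save(p,n): cv2.imwrite('pics/'+n+'.png', cv2.cvtColor(p['image'],cv2.COLOR_RGB2BGR))
def cloud(p):
    d=p['depth']; K=p['mtx']; v,u=np.mgrid[:420,:560]
    X=np.stack([(u-K[0,2])/K[0,0]*d,(v-K[1,2])/K[1,1]*d,d],-1)
    M=cv2.Rodrigues(np.array(p['rvec'],float))[0]
    W=(X-np.array(p['tvec']).reshape(3))@M
    W[d==0]=np.nan
    return W
E
python3 - <<'E'
from h import *
s=r.get_state(); print(s)
for n in ['scene','top','wrist']:
    p=imaging.snapshot(n); save(p,n+'0')
    M=cv2.Rodrigues(np.array(p['rvec'],float))[0]; print(n,-M.T@np.array(p['tvec']).reshape(3), p['mtx'][0,0])
    if n=='wrist': continue
    W=cloud(p)
    for q in ['breadboard','capacitor','transformer','heatsink','pad_round','pad_square','pad_oblong','side_tray','test_plate']:
        for o in imaging.silhouettes(q,p)[:2]:
            m=o['pixels']; w=W[m]; w=w[~np.isnan(w[:,0])]
            if len(w)<5: print(q,'few'); continue
            print(n,q,round(o['score'],2),np.round(np.array(o['box'])*[560,420,560,420]),m.sum(),'med',np.round(np.median(w,0),3),np.round(np.percentile(w,2,axis=0),3),np.round(np.percentile(w,98,axis=0),3))
E
```

```text
pics
{'clock': 0.0, 'q': array([ 1.15277967,  0.68998511, -0.19450692,  1.56636166,  0.15730367,
        0.90244631, -0.21512175]), 'qd': array([ 0.00270592, -0.00017414, -0.00114865,  0.00098749, -0.00066702,
       -0.0003287 ,  0.00288037]), 'joint_torque': array([ 5.68840751e-04, -5.27545631e+01, -1.26650602e+00, -1.53423446e+01,
       -5.25328028e-02,  6.56342876e-03,  1.58996613e-04]), 'tool_pos': array([ 0.27257765, -0.56178198,  0.26290438]), 'eef_rot': array([ 9.74583748e-01,  2.24021652e-01, -2.66439234e-04, -8.64430958e-04]), 'contact_force': array([-0.50255931,  0.33838647,  0.12570135]), 'moment': array([-0.03522303, -0.02906481,  0.01303087]), 'opening': 0.9953598278320607}
scene [ 1.01112777 -0.3476677   0.94143523] 500.57294902286566
scene breadboard 0.96 [295. 228.  74.  73.] 2161 med [ 0.607 -0.006  0.031] [ 0.572 -0.082  0.008] [0.634 0.078 0.038]
scene breadboard 0.71 [133. 287.  94. 107.] 5491 med [ 0.497 -0.333  0.006] [ 0.384 -0.385  0.003] [ 0.595 -0.278  0.01 ]
scene capacitor 0.84 [272. 196.  31.  46.] 1224 med [ 0.547 -0.009  0.096] [ 0.508 -0.031  0.018] 
[... 1515 characters left out ...]
65 med [0.496 0.079 0.009] [0.487 0.069 0.006] [0.559 0.137 0.012]
top pad_oblong 0.74 [431. 242.  47.  94.] 4497 med [ 0.484 -0.33   0.006] [ 0.381 -0.384  0.003] [ 0.592 -0.277  0.01 ]
top pad_oblong 0.44 [244. 230.  30.  29.] 101 med [0.496 0.079 0.01 ] [0.487 0.069 0.006] [0.559 0.133 0.012]
top side_tray 0.78 [147. 252.  63. 150.] 8336 med [0.475 0.332 0.003] [ 0.317  0.262 -0.001] [0.644 0.399 0.012]
top test_plate 0.8 [429. 241.  49.  96.] 4550 med [ 0.485 -0.33   0.006] [ 0.381 -0.384  0.002] [ 0.592 -0.277  0.01 ]
top test_plate 0.2 [242. 227.  32.  36.] 812 med [0.517 0.101 0.092] [0.494 0.076 0.013] [0.55  0.133 0.104]
wrist [ 0.3318341  -0.53315653  0.38542802] 336.55232515083105
```

Run:
```python
import cv2,numpy as np
a=cv2.imread('pics/scene0.png');b=cv2.imread('pics/top0.png')
cv2.imwrite('pics/s0c.png',cv2.resize(a[60:380,60:480],None,fx=1.9,fy=1.8))
cv2.imwrite('pics/t0c.png',cv2.resize(b[150:350,90:480],None,fx=2,fy=2,interpolation=cv2.INTER_CUBIC))
```

```text
(no output)
```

View pics/s0c.png

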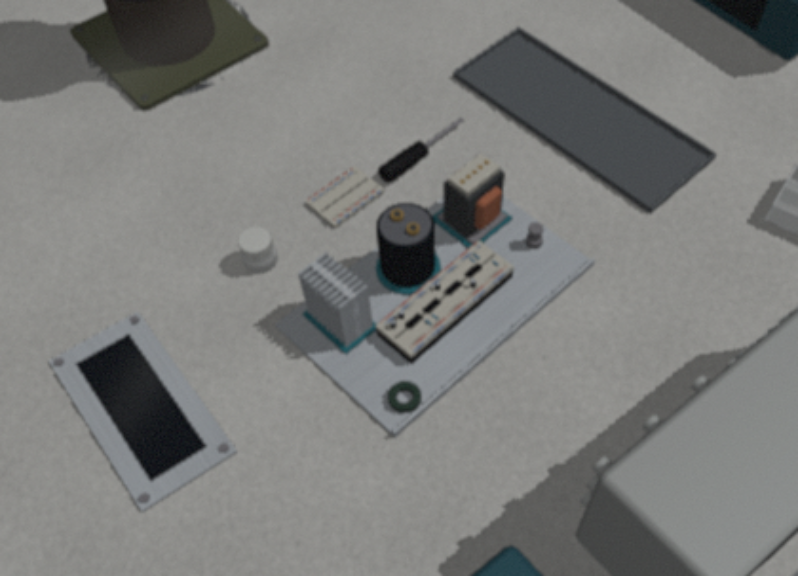

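View pics/t0c.png

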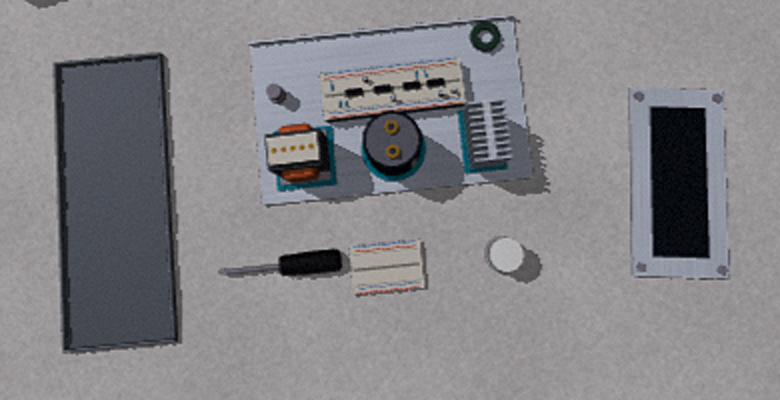

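The images show the transformer (left, near +y), capacitor (middle) and heatsink (right) on the square, round and oblong pads. The breadboard lies behind them in +x. The tray is on the left (+y) and the plate on the right (-y). Next I'll fit the poses.

```bash
cat >> h.py <<'E'
def rect(xy):
    xy=np.asarray(xy,np.float32); (c,s,a)=cv2.minAreaRect(xy*1000); 
    if s[0]<s[1]: s=(s[1],s[0]); a+=90
    a=(a+90)%180-90
    return np.round(c,1),np.round(s,1),round(a,1)
def band(W,lo,hi,box):
    x0,x1,y0,y1=box
    return (W[...,2]>lo)&(W[...,2]<hi)&(W[...,0]>x0)&(W[...,0]<x1)&(W[...,1]>y0)&(W[...,1]<y1)
def biggest(m):
    n,l,st,_=cv2.connectedComponentsWithStats(m.astype(np.uint8)); 
    return l==1+np.argmax(st[1:,4])
E
python3 - <<'E'
from h import *
for n in ['top','scene']:
    p=imaging.snapshot(n); W=cloud(p); I=p['image'].astype(int); hsv=cv2.cvtColor(p['image'],cv2.COLOR_RGB2HSV)
    def go(nm,m):
        m=biggest(m); print(n,nm,m.sum(),*rect(W[m][:,:2]),np.round(np.median(W[m],0),3))
    go('bb',band(W,.026,.05,(.56,.66,-.12,.12)))
    go('cap',band(W,.092,.12,(.45,.6,-.06,.06)))
    go('trafo blk',band(W,.097,.12,(.45,.6,.06,.16)))
    go('trafo core',band(W,.08,.12,(.45,.6,.06,.16)))
    go('hs',band(W,.085,.12,(.45,.6,-.16,-.06)))
    go('tray',band(W,.0075,.03,(.25,.7,.22,.45)))
    go('plate',band(W,.0035,.03,(.3,.7,-.45,-.22)))
    go('field',(p['image'].max(2)<60)&band(W,-.01,.03,(.3,.7,-.45,-.22)))
    go('shelf',band(W,.0035,.2,(.45,.75,-.22,.22)))
    teal=(hsv[...,0]>80)&(hsv[...,0]<100)&(hsv[...,1]>100)&band(W,.005,.016,(.4,.7,-.2,.2))
    for nm,y0,y1 in [('sq',.05,.16),('ro',-.05,.05),('ob',-.16,-.05)]:
        m=teal&(W[...,1]>y0)&(W[...,1]<y1); print(nm,m.sum(),*rect(W[m][:,:2]),W[m].min(0).round(3),W[m].max(0).round(3))
E
```

```text
top bb 1648 [6.002e+02 2.000e-01] [165.   55.8] -84.3 [ 0.599 -0.001  0.031]
top cap 692 [5.305e+02 5.000e-01] [62.3 62. ] -46.5 [0.53  0.001 0.1  ]
top trafo blk 365 [523.7 106.3] [54.1 30.2] -84.5 [0.523 0.106 0.102]
top trafo core 536 [523.5 106.5] [60.2 40.3] -84.4 [0.522 0.105 0.101]
top hs 401 [ 539.6 -103.4] [64.2 40.3] 5.5 [ 0.54  -0.103  0.099]
top tray 786 [480.1 330. ] [339.9 131.5] 4.5 [0.467 0.338 0.011]
top plate 4256 [ 484.9 -330.1] [224.1 112. ] -3.0 [ 0.485 -0.331  0.006]
top field 2030 [ 486.7 -331.9] [173.1  64.9] -2.7 [ 0.485 -0.332  0.006]
top shelf 10460 [581.3   4.5] [320.6 202.9] -85.3 [0.575 0.002 0.008]
sq 169 [523.3 105.2] [70.8 70.4] 5.1 [0.487 0.069 0.006] [0.56  0.14  0.014]
ro 126 [517.9  -3.4] [74.8 47.2] -76.1 [ 0.494 -0.037  0.006] [0.549 0.036 0.014]
ob 120 [ 575.  -101.1] [143.8  50.2] 5.4 [ 0.502 -0.132  0.005] [ 0.648 -0.078  0.015]
scene bb 1822 [601.1   0.9] [167.6  56.8] -84.0 [ 0.603 -0.004  0.032]
scene cap 658 [ 5.327e+02 -2.000e-01] [62.5 61.9] 5.0 [ 0.535 -0.003  0.101]
scene trafo blk 313 [525.5 106.1] [55.3 32.1] -84.5 [0.527 0.104 0.103]
scene trafo core 538 [529.1 106.2] [64.  44.9] -89.0 [0.532 0.1   0.1  ]
scene hs 657 [ 541.3 -103.3] [66.8 41.5] 5.9 [ 0.543 -0.105  0.098]
scene tray 788 [480.9 330.5] [341.8 137.3] 4.5 [0.5   0.321 0.011]
scene plate 5239 [ 488.  -330.6] [222.1 113.9] -3.0 [ 0.496 -0.332  0.006]
scene field 2397 [ 486.1 -330.6] [175.1  61.9] -2.8 [ 0.491 -0.331  0.007]
scene shelf 12371 [574.1   5.1] [327.4 216.9] -85.5 [ 0.585 -0.016  0.013]
sq 90 [538.2  93.1] [91.1 45.1] 47.6 [0.492 0.067 0.007] [0.558 0.14  0.016]
ro 107 [542.   -6.2] [71.4 51. ] 56.1 [ 0.503 -0.036  0.006] [0.562 0.036 0.016]
ob 108 [ 551.7 -120.5] [81.  38.7] 36.2 [ 0.508 -0.13   0.006] [ 0.58  -0.082  0.015]
```

```bash
cat >> h.py <<'E'
def plan(x,y,z,yaw):
    s=r.get_state(); Rc=R.from_quat(s['eef_rot']); p=s['tool_pos']
    # tool x at yaw, z down
    c,n=np.cos(np.radians(yaw)),np.sin(np.radians(yaw))
    Rt=R.from_matrix(np.array([[c,n,0],[n,-c,0],[0,0,-1]]))
    d=Rc.inv().apply(np.array([x,y,z])-p)*1000; w=np.degrees((Rc.inv()*Rt).as_rotvec())
    X=Rc.as_matrix()[:,0]
    print('t=%.2f'%s['clock'],'pos',np.round(p*1000,1),'yaw %.1f'%np.degrees(np.arctan2(X[1],X[0])),'F',np.round(s['contact_force'],1),'open %.3f'%s['opening'],'q',np.round(s['q'],2))
    print(' shift mm',np.round(d,1),'turn',np.round(w,1),'dist %.0f'%np.linalg.norm(d))
E
python3 -c "
from h import *
plan(.524,.106,.2,5.3)"
```

```text
t=1.15 pos [ 272.9 -562.3  263.8] yaw 25.9 F [-0.4  1.  -0.4] open 1.002 q [ 1.15  0.69 -0.19  1.57  0.16  0.9  -0.22]
 shift mm [ 517.7 -491.6   63.7] turn [ 0.  -0.  20.6] dist 717
```

{"name": "send_rows", "arguments": {"moves": [0.015,-0.014,0,0,0,2,0.037,-0.035,0.002,0,0,5,0.065,-0.062,0.006,0,0,9,0.094,-0.089,0.01,0,0,13,0.122,-0.116,0.014,0,0,17], "claw": -1}}

```text
clock: 1.57
tool_pos: [0.3324, -0.4033, 0.2498]
eef_rot: [0.997, 0.075, 0.0, 0.0]
contact_force: [0.3, 0.3, -0.3]
opening: 1.004
```

```bash
python3 -c "
from h import *
plan(.524,.106,.2,5.3)"
```

```text
t=1.57 pos [ 332.4 -403.3  249.8] yaw 8.6 F [ 0.3  0.3 -0.3] open 1.004 q [ 0.85  0.57 -0.09  1.89  0.08  0.68 -0.71]
 shift mm [ 265.8 -474.7   49.8] turn [ 0.  -0.1  3.3] dist 546
```

{"name": "send_rows", "arguments": {"moves": [0.019,-0.034,0.003,0,0,1,0.039,-0.07,0.007,0,0,2,0.058,-0.104,0.011,0,0,3,0.078,-0.139,0.014,0,0,3.3,0.097,-0.174,0.018,0,0,3.3]}}

```text
clock: 1.98
tool_pos: [0.4031, -0.215, 0.232]
eef_rot: [0.999, 0.046, 0.001, 0.0]
contact_force: [1.3, -0.7, 0.7]
opening: 0.998
```

{"name": "send_rows", "arguments": {"moves": [0.019,-0.034,0.003,0,0,0,0.039,-0.07,0.007,0,0,0,0.058,-0.104,0.011,0,0,0,0.078,-0.139,0.014,0,0,0,0.097,-0.174,0.018,0,0,0]}}

```text
clock: 2.4
tool_pos: [0.4845, -0.0307, 0.2141]
eef_rot: [0.999, 0.046, 0.002, 0.0]
contact_force: [0.5, -0.6, -0.4]
opening: 1.0
```

```bash
python3 -c "
from h import *
plan(.524,.106,.16,5.3)"
```

```text
t=2.40 pos [484.5 -30.7 214.1] yaw 5.3 F [ 0.5 -0.6 -0.4] open 1.000 q [-0.04  0.59  0.02  2.04 -0.02  0.51 -1.49]
 shift mm [  51.8 -132.5   54.1] turn [ 0.1 -0.2  0. ] dist 152
```

{"name": "send_rows", "arguments": {"moves": [0.014,-0.036,0.01,0,0,0,0.028,-0.072,0.02,0,0,0,0.041,-0.105,0.03,0,0,0,0.05,-0.127,0.04,0,0,0,0.052,-0.1325,0.044,0.1,-0.2,0]}}

```text
clock: 2.82
tool_pos: [0.5247, 0.1124, 0.169]
eef_rot: [0.999, 0.051, 0.0, -0.002]
contact_force: [-1.2, 0.8, 0.5]
opening: 0.999
```

Run:
```python
from h import *
plan(.524,.106,.078,5.3)
p=imaging.snapshot('wrist'); save(p,'w1'); W=cloud(p)
for nm,b in [('core',(.45,.6,.06,.16))]:
    m=biggest(band(W,.08,.115,b)); print(m.sum(),*rect(W[m][:,:2]),np.nanmax(W[m][:,2]))
for o in imaging.silhouettes('transformer',p)[:1]:
    m=o['pixels']; print(o['score'],rect(W[m][:,:2]))
```

```text
t=2.82 pos [524.7 112.4 169. ] yaw 5.8 F [-1.2  0.8  0.5] open 0.999 q [-0.32  0.72  0.04  1.93 -0.07  0.5  -1.7 ]
 shift mm [-1.3  6.7 91. ] turn [-0.2 -0.   0.5] dist 91
6300 [524.1 107.6] [60.3 40.8] -84.6 0.10571568597796376
0.94 (array([507.4, 102.8]), array([92.1, 82.7]), 6.8)
```

View pics/w1.png

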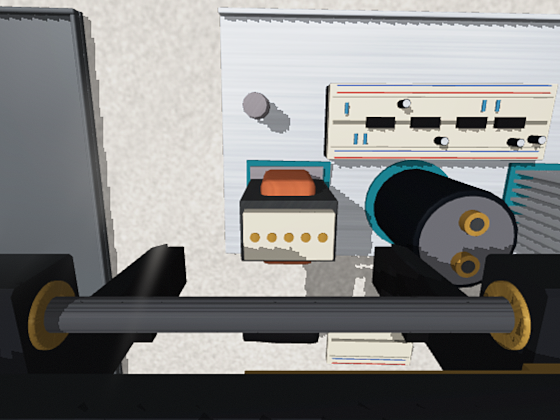

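The wrist view shows the transformer centred between the open fingers (columns 241–337), with the gap running from 185 to 375. Descending.

{"name": "send_rows", "arguments": {"moves": [-0.001,0.004,0.018,-0.1,0,0.4,-0.001,0.0055,0.042,-0.2,0,0.5,-0.001,0.0055,0.066,-0.2,0,0.5,-0.001,0.0055,0.083,-0.2,0,0.5,-0.001,0.0055,0.091,-0.2,0,0.5]}}

```text
clock: 3.33
tool_pos: [0.5222, 0.0984, 0.0773]
eef_rot: [0.999, 0.042, -0.002, 0.002]
contact_force: [0.2, -0.5, -0.3]
opening: 1.002
```

Run:
```python
from h import *
plan(.524,.107,.078,5.3)
```

```text
t=3.33 pos [522.2  98.4  77.3] yaw 4.8 F [ 0.2 -0.5 -0.3] open 1.002 q [-0.29  0.87  0.03  1.98 -0.07  0.29 -1.69]
 shift mm [ 2.5 -8.4 -0.8] turn [ 0.3  0.3 -0.5] dist 9
```

{"name": "send_rows", "arguments": {"moves": [0.001,-0.004,0,0.3,0.3,-0.5,0.0015,-0.008,0,0.3,0.3,-0.5,0.002,-0.0085,0,0.3,0.3,-0.5,0.002,-0.0085,0,0.3,0.3,-0.5,0.002,-0.0085,0,0.3,0.3,-0.5]}}

```text
clock: 3.75
tool_pos: [0.5242, 0.1072, 0.0782]
eef_rot: [0.999, 0.046, 0.001, -0.0]
contact_force: [-0.2, 0.0, 0.4]
opening: 0.999
```

{"name": "send_rows", "arguments": {"moves": [0,0,0,0,0,0,0,0,0,0,0,0,0,0,0,0,0,0,0,0,0,0,0,0,0,0,0,0,0,0], "claw": 1, "grip_force": 30}}

```text
clock: 4.17
tool_pos: [0.5242, 0.1071, 0.0783]
eef_rot: [0.999, 0.046, 0.001, -0.0]
contact_force: [-0.6, 0.9, 0.8]
opening: 0.678
```

Run:
```python
from h import *
plan(.524,.107,.13,5.3)
```

```text
t=4.17 pos [524.2 107.1  78.3] yaw 5.3 F [-0.6  0.9  0.8] open 0.678 q [-0.3   0.87  0.03  1.97 -0.07  0.29 -1.69]
 shift mm [ -0.    0.1 -51.7] turn [-0.  -0.2 -0. ] dist 52
```

{"name": "send_rows", "arguments": {"moves": [0,0,0,0,0,0,0,0,-0.008,0,0,0,0,0,-0.022,0,0,0,0,0,-0.038,0,0,0,0,0,-0.05,0,0,0], "grip_force": 40}}

```text
clock: 4.58
tool_pos: [0.5235, 0.1069, 0.129]
eef_rot: [0.999, 0.046, 0.001, -0.0]
contact_force: [0.1, -0.7, -5.1]
opening: 0.677
```

Run:
```python
from h import *
plan(.580,.338,.13,4.5)
```

```text
t=4.58 pos [523.5 106.9 129. ] yaw 5.3 F [ 0.1 -0.7 -5.1] open 0.677 q [-0.31  0.78  0.04  1.96 -0.07  0.4  -1.7 ]
 shift mm [  77.5 -224.9   -0.7] turn [-0.  -0.1  0.8] dist 238
```

{"name": "send_rows", "arguments": {"moves": [0.004,-0.011,0,0,0,0,0.012,-0.034,0,0,0,0.3,0.022,-0.063,0,0,0,0.5,0.032,-0.093,0,0,0,0.8,0.042,-0.122,0,0,0,0.8]}}

```text
clock: 5.0
tool_pos: [0.5534, 0.2349, 0.1283]
eef_rot: [0.999, 0.039, -0.0, -0.0]
contact_force: [0.4, 0.4, -4.6]
opening: 0.679
```

Run:
```python
from h import *
plan(.580,.338,.13,4.5)
```

```text
t=5.00 pos [553.4 234.9 128.3] yaw 4.5 F [ 0.4  0.4 -4.6] open 0.679 q [-0.53  0.84  0.08  1.76 -0.12  0.55 -1.86]
 shift mm [  34.7 -100.7   -1.6] turn [-0.  0.  0.] dist 107
```

{"name": "send_rows", "arguments": {"moves": [0.01,-0.028,-0.001,0,0,0,0.02,-0.057,-0.001,0,0,0,0.028,-0.082,-0.001,0,0,0,0.033,-0.096,-0.001,0,0,0,0.0347,-0.1007,-0.001,0,0,0]}}

```text
clock: 5.42
tool_pos: [0.5783, 0.3437, 0.128]
eef_rot: [0.999, 0.042, -0.001, -0.002]
contact_force: [-0.2, 0.4, -5.3]
opening: 0.679
```

{"name": "send_rows", "arguments": {"moves": [0,0,0,0,0,0,0,0,0.01,0,0,0,0,0,0.022,0,0,0,0,0,0.034,0,0,0,0,0,0.042,0,0,0]}}

```text
clock: 5.83
tool_pos: [0.5772, 0.3416, 0.0835]
eef_rot: [0.999, 0.041, -0.003, -0.001]
contact_force: [0.1, 0.9, -5.9]
opening: 0.68
```

Run:
```python
from h import *
plan(.580,.338,.072,4.5)
```

```text
t=5.83 pos [577.2 341.6  83.5] yaw 4.7 F [ 0.1  0.9 -5.9] open 0.680 q [-0.65  0.98  0.1   1.54 -0.15  0.64 -1.96]
 shift mm [ 2.6  3.8 11.4] turn [-0.1  0.3  0.2] dist 12
```

{"name": "send_rows", "arguments": {"moves": [0.001,0.002,0.003,0,0.3,0,0.002,0.0035,0.006,0,0.3,0.2,0.0025,0.0035,0.009,0,0.3,0.2,0.0025,0.0035,0.011,0,0.3,0.2,0.0025,0.0035,0.0117,0,0.3,0.2]}}

```text
clock: 6.25
tool_pos: [0.5804, 0.3378, 0.0724]
eef_rot: [0.999, 0.039, 0.0, -0.001]
contact_force: [-1.5, -2.2, 3.0]
opening: 0.681
```

Run:
```python
from h import *
plan(.580,.338,.072,4.5)
```

```text
t=6.25 pos [580.4 337.8  72.4] yaw 4.5 F [-1.5 -2.2  3. ] open 0.681 q [-0.65  1.    0.1   1.54 -0.15  0.61 -1.96]
 shift mm [-0.4 -0.3  0.4] turn [-0.1 -0.   0. ] dist 1
```

Contact made (the force went from -5 N to +3 N). Releasing, then up.

{"name": "send_rows", "arguments": {"moves": [0,0,0,0,0,0,0,0,0,0,0,0,0,0,0,0,0,0,0,0,0,0,0,0,0,0,0,0,0,0], "claw": -1}}

```text
clock: 6.67
tool_pos: [0.5807, 0.3382, 0.0728]
eef_rot: [0.999, 0.039, 0.001, -0.001]
contact_force: [-0.3, -0.0, 0.9]
opening: 0.995
```

{"name": "send_rows", "arguments": {"moves": [0,0,-0.01,0,0,0,0,0,-0.03,0,0,0,0,0,-0.055,0,0,0,0,0,-0.075,0,0,0,0,0,-0.09,0,0,0]}}

```text
clock: 7.08
tool_pos: [0.5814, 0.3385, 0.1658]
eef_rot: [0.999, 0.039, 0.002, -0.002]
contact_force: [1.4, 0.9, -0.3]
opening: 0.997
```

Run:
```python
from h import *
plan(.5315,.0003,.165,5.3)
```

```text
t=7.08 pos [581.4 338.5 165.8] yaw 4.5 F [ 1.4  0.9 -0.3] open 0.997 q [-0.66  0.87  0.13  1.51 -0.14  0.77 -1.97]
 shift mm [-76.4 333.2  -0.7] turn [-0.2 -0.3 -0.8] dist 342
```

{"name": "send_rows", "arguments": {"moves": [-0.004,0.018,0,0,0,0,-0.012,0.052,0,0,0,-0.4,-0.021,0.091,0,0,0,-0.8,-0.03,0.13,0,0,0,-0.8,-0.039,0.169,0,0,0,-0.8]}}

```text
clock: 7.5
tool_pos: [0.5556, 0.1656, 0.166]
eef_rot: [0.999, 0.047, 0.003, -0.002]
contact_force: [0.5, -1.6, -0.2]
opening: 1.001
```

Run:
```python
from h import *
plan(.5315,.0003,.165,5.3)
```

```text
t=7.50 pos [555.6 165.6 166. ] yaw 5.4 F [ 0.5 -1.6 -0.2] open 1.001 q [-0.41  0.76  0.08  1.81 -0.1   0.57 -1.75]
 shift mm [-39.5 162.3   0.3] turn [-0.2 -0.3  0.1] dist 167
```

{"name": "send_rows", "arguments": {"moves": [-0.009,0.038,0,0,-0.3,0,-0.018,0.077,0,0,-0.3,0,-0.028,0.116,0,0,-0.3,0,-0.036,0.146,0,0,-0.3,0,-0.0395,0.162,0,-0.2,-0.3,0]}}

```text
clock: 7.92
tool_pos: [0.5304, -0.0052, 0.1662]
eef_rot: [0.999, 0.043, 0.0, 0.002]
contact_force: [-0.4, -1.0, -0.6]
opening: 0.998
```

{"name": "send_rows", "arguments": {"moves": [0,0.001,0,0,0,0,0,0.001,0,0,0,0,0,0.001,0,0,0,0,0,0.001,0,0,0,0,0,0.001,0,0,0,0]}}

```text
clock: 8.33
tool_pos: [0.5309, -0.004, 0.1663]
eef_rot: [0.999, 0.045, 0.001, 0.001]
contact_force: [-0.0, 0.5, 1.2]
opening: 0.999
```

Run:
```python
from h import *
p=imaging.snapshot('wrist'); save(p,'w2'); W=cloud(p)
m=biggest(band(W,.085,.115,(.45,.6,-.06,.06))); print(m.sum(),*rect(W[m][:,:2]),np.nanmax(W[m][:,2]))
plan(.5315,.0003,.084,5.3)
```

```text
8751 [531.9   1.9] [62.7 62.4] 29.0 0.11017726656593596
t=8.38 pos [530.8  -4.3 166.2] yaw 5.1 F [0.2 0.1 0.7] open 0.998 q [-0.1   0.71  0.03  1.95 -0.04  0.48 -1.52]
 shift mm [ 1.  -4.7 82.2] turn [ 0.1 -0.  -0.2] dist 82
```

{"name": "send_rows", "arguments": {"moves": [0.001,-0.003,0.014,0.1,0,-0.2,0.001,-0.005,0.034,0.1,0,-0.2,0.001,-0.005,0.056,0.1,0,-0.2,0.001,-0.005,0.074,0.1,0,-0.2,0.001,-0.005,0.082,0.1,0,-0.2]}}

```text
clock: 8.8
tool_pos: [0.5305, 0.0018, 0.0822]
eef_rot: [0.999, 0.048, -0.001, 0.0]
contact_force: [1.0, -0.6, -0.4]
opening: 1.001
```

{"name": "send_rows", "arguments": {"moves": [0,0,0,0,0,0,0,0,0,0,0,0,0,0,0,0,0,0,0,0,0,0,0,0,0,0,0,0,0,0], "claw": 1, "grip_force": 30}}

```text
clock: 9.22
tool_pos: [0.5313, 0.0017, 0.0831]
eef_rot: [0.999, 0.048, -0.0, 0.0]
contact_force: [0.1, 0.3, 1.6]
opening: 0.718
```

{"name": "send_rows", "arguments": {"moves": [0,0,0,0,0,0,0,0,-0.008,0,0,0,0,0,-0.022,0,0,0,0,0,-0.038,0,0,0,0,0,-0.05,0,0,0]}}

```text
clock: 9.63
tool_pos: [0.5311, 0.0017, 0.1344]
eef_rot: [0.999, 0.048, 0.0, 0.0]
contact_force: [-0.3, -0.1, -2.8]
opening: 0.716
```

Run:
```python
from h import *
plan(.480,.330,.134,4.5)
```

```text
t=9.63 pos [531.1   1.7 134.4] yaw 5.4 F [-0.3 -0.1 -2.8] open 0.716 q [-0.11  0.77  0.03  1.96 -0.05  0.41 -1.52]
 shift mm [ -19.7 -331.7    0.4] turn [ 0.  -0.   0.9] dist 332
```

{"name": "send_rows", "arguments": {"moves": [-0.001,-0.013,0,0,0,0,-0.002,-0.04,0,0,0,0.2,-0.004,-0.073,0,0,0,0.4,-0.006,-0.108,0,0,0,0.6,-0.008,-0.143,0,0,0,0.9]}}

```text
clock: 10.05
tool_pos: [0.509, 0.1444, 0.135]
eef_rot: [0.999, 0.039, -0.0, 0.0]
contact_force: [0.4, 0.5, -3.7]
opening: 0.713
```

Run:
```python
from h import *
plan(.480,.330,.134,4.5)
```

```text
t=10.05 pos [509.  144.4 135. ] yaw 4.5 F [ 0.4  0.5 -3.7] open 0.713 q [-0.41  0.77  0.07  1.97 -0.13  0.41 -1.73]
 shift mm [ -14.5 -187.3    0.9] turn [ 0.  0. -0.] dist 188
```

{"name": "send_rows", "arguments": {"moves": [-0.003,-0.036,0,0,0,0,-0.006,-0.075,0,0,0,0,-0.009,-0.115,0,0,0,0,-0.012,-0.152,0,0,0,0,-0.014,-0.178,0,0,0,0]}}

```text
clock: 10.47
tool_pos: [0.4792, 0.3257, 0.1354]
eef_rot: [0.999, 0.041, -0.0, -0.001]
contact_force: [0.7, 1.0, -3.8]
opening: 0.722
```

Run:
```python
from h import *
plan(.480,.330,.077,4.5)
```

```text
t=10.47 pos [479.2 325.7 135.4] yaw 4.7 F [ 0.7  1.  -3.8] open 0.722 q [-0.75  0.81  0.13  1.82 -0.2   0.52 -1.97]
 shift mm [ 1.2 -4.  58.4] turn [-0.2  0.   0.2] dist 59
```

{"name": "send_rows", "arguments": {"moves": [0,0,0.006,0,0,0,0,0,0.018,0,0,0,0,0,0.032,0,0,0,0,0,0.044,0,0,0,0,0,0.05,0,0,0]}}

```text
clock: 10.88
tool_pos: [0.4786, 0.3231, 0.0834]
eef_rot: [0.999, 0.04, -0.002, 0.0]
contact_force: [0.2, -0.3, -3.8]
opening: 0.722
```

Run:
```python
from h import *
plan(.480,.330,.077,4.5)
```

```text
t=10.88 pos [478.6 323.1  83.4] yaw 4.6 F [ 0.2 -0.3 -3.8] open 0.722 q [-0.73  0.9   0.11  1.84 -0.21  0.42 -1.96]
 shift mm [ 2.  -6.7  6.4] turn [0.  0.2 0.1] dist 9
```

{"name": "send_rows", "arguments": {"moves": [0.001,-0.003,0.002,0,0.2,0,0.002,-0.005,0.003,0,0.2,0,0.002,-0.006,0.005,0,0.2,0,0.002,-0.006,0.006,0,0.2,0,0.002,-0.006,0.0068,0,0.2,0]}}

```text
clock: 11.3
tool_pos: [0.4804, 0.3297, 0.0771]
eef_rot: [0.999, 0.04, 0.0, -0.0]
contact_force: [-1.2, -0.2, 6.2]
opening: 0.717
```

{"name": "send_rows", "arguments": {"moves": [0,0,0,0,0,0,0,0,0,0,0,0,0,0,0,0,0,0,0,0,0,0,0,0,0,0,0,0,0,0]}}

```text
clock: 11.72
tool_pos: [0.4804, 0.3296, 0.0772]
eef_rot: [0.999, 0.04, 0.0, -0.0]
contact_force: [-1.0, -0.8, -3.0]
opening: 0.72
```

{"name": "send_rows", "arguments": {"moves": [0,0,0.0005,0,0,0,0,0,0.0005,0,0,0,0,0,0.0005,0,0,0,0,0,0.0005,0,0,0,0,0,0.0005,0,0,0], "claw": -1}}

```text
clock: 12.13
tool_pos: [0.4806, 0.3297, 0.0769]
eef_rot: [0.999, 0.04, 0.001, -0.0]
contact_force: [-0.5, 0.4, -0.5]
opening: 0.999
```

{"name": "send_rows", "arguments": {"moves": [0,0,-0.01,0,0,0,0,0,-0.03,0,0,0,0,0,-0.055,0,0,0,0,0,-0.075,0,0,0,0,0,-0.09,0,0,0]}}

```text
clock: 12.55
tool_pos: [0.4812, 0.3299, 0.1695]
eef_rot: [0.999, 0.04, 0.002, -0.001]
contact_force: [0.0, -0.4, 0.0]
opening: 0.999
```

Run:
```python
from h import *
plan(.540,-.1034,.165,5.5)
```

```text
t=12.55 pos [481.2 329.9 169.5] yaw 4.6 F [ 0.  -0.4  0. ] open 0.999 q [-0.77  0.77  0.16  1.79 -0.19  0.59 -1.99]
 shift mm [ 24.1 436.6   3.6] turn [-0.1 -0.2 -0.9] dist 437
```

{"name": "send_rows", "arguments": {"moves": [0.001,0.018,0,0,0,0,0.003,0.053,0,0,0,-0.4,0.005,0.093,0,0,0,-0.9,0.007,0.133,0,0,0,-0.9,0.01,0.173,0.001,0,-0.2,-0.9]}}

```text
clock: 12.97
tool_pos: [0.5048, 0.1568, 0.1691]
eef_rot: [0.999, 0.048, 0.0, -0.001]
contact_force: [0.6, -0.1, -0.0]
opening: 0.999
```

{"name": "send_rows", "arguments": {"moves": [0.002,0.038,0,0,0,0,0.004,0.077,0,0,0,0,0.006,0.116,0,0,0,0,0.009,0.155,0,0,0,0,0.011,0.19,0,0,0,0]}}

```text
clock: 13.38
tool_pos: [0.5344, -0.0342, 0.1696]
eef_rot: [0.999, 0.048, 0.001, -0.001]
contact_force: [0.4, -0.0, 0.3]
opening: 1.001
```

Run:
```python
from h import *
plan(.540,-.1034,.165,5.5)
```

```text
t=13.38 pos [534.4 -34.2 169.6] yaw 5.5 F [ 0.4 -0.   0.3] open 1.001 q [-0.05  0.71  0.04  1.93 -0.06  0.5  -1.44]
 shift mm [-1.  69.4  4.6] turn [-0.1 -0.1 -0. ] dist 70
```

{"name": "send_rows", "arguments": {"moves": [0,0.03,0,0,0,0,-0.001,0.055,0,0,0,0,-0.001,0.066,0,0,0,0,-0.001,0.069,0,0,0,0,-0.001,0.0695,0,0,0,0]}}

```text
clock: 13.8
tool_pos: [0.5401, -0.103, 0.1699]
eef_rot: [0.999, 0.047, 0.001, -0.001]
contact_force: [0.7, 0.6, -0.4]
opening: 0.998
```

Run:
```python
from h import *
p=imaging.snapshot('wrist'); save(p,'w3'); W=cloud(p)
m=biggest(band(W,.085,.115,(.45,.6,-.16,-.06))); print(m.sum(),*rect(W[m][:,:2]),np.nanmax(W[m][:,2]))
plan(.540,-.1034,.08,5.5)
```

```text
6498 [ 539.9 -102.2] [64.6 40.2] 5.1 0.10294181648052961
t=13.85 pos [ 540.1 -101.7  169.7] yaw 5.6 F [-0.5  0.8 -0.2] open 1.003 q [ 0.09  0.73  0.02  1.89 -0.03  0.53 -1.34]
 shift mm [-0.5  1.9 89.7] turn [-0.2 -0.1  0.1] dist 90
```

{"name": "send_rows", "arguments": {"moves": [-0.0005,0.001,0.016,-0.2,0,0.1,-0.0005,0.001,0.04,-0.2,0,0.1,-0.0005,0.001,0.064,-0.2,0,0.1,-0.0005,0.001,0.082,-0.2,0,0.1,-0.0005,0.001,0.09,-0.2,0,0.1]}}

```text
clock: 14.27
tool_pos: [0.5388, -0.0991, 0.0776]
eef_rot: [0.999, 0.05, -0.001, -0.001]
contact_force: [-0.0, 0.2, 0.2]
opening: 1.002
```

{"name": "send_rows", "arguments": {"moves": [0,0,0,0,0,0,0,0,0,0,0,0,0,0,0,0,0,0,0,0,0,0,0,0,0,0,0,0,0,0], "claw": 1, "grip_force": 30}}

```text
clock: 14.68
tool_pos: [0.5395, -0.0991, 0.0787]
eef_rot: [0.999, 0.05, 0.0, -0.001]
contact_force: [0.4, 0.1, 0.0]
opening: 0.64
```

{"name": "send_rows", "arguments": {"moves": [0,0,0,0,0,0,0,0,0,0,0,0,0,0,0,0,0,0,0,0,0,0,0,0,0,0,0,0,0,0]}}

```text
clock: 15.1
tool_pos: [0.5402, -0.1006, 0.0794]
eef_rot: [0.999, 0.049, 0.001, 0.0]
contact_force: [-0.6, -3.7, 5.9]
opening: 0.451
```

{"name": "send_rows", "arguments": {"moves": [0,0,0,0,0,0,0,0,-0.008,0,0,0,0,0,-0.022,0,0,0,0,0,-0.038,0,0,0,0,0,-0.05,0,0,0]}}

```text
clock: 15.52
tool_pos: [0.5396, -0.0998, 0.1302]
eef_rot: [0.999, 0.049, 0.001, -0.0]
contact_force: [0.3, -0.2, -3.6]
opening: 0.45
```

Run:
```python
from h import *
plan(.380,.322,.13,4.5)
```

```text
t=15.52 pos [539.6 -99.8 130.2] yaw 5.7 F [ 0.3 -0.2 -3.6] open 0.450 q [ 0.09  0.79  0.02  1.91 -0.03  0.44 -1.34]
 shift mm [-1.172e+02 -4.355e+02  3.000e-01] turn [-0.  -0.1  1.2] dist 451
```

{"name": "send_rows", "arguments": {"moves": [-0.003,-0.012,0,0,0,0,-0.01,-0.038,0,0,0,0.4,-0.02,-0.073,0,0,0,0.8,-0.029,-0.108,0,0,0,1,-0.039,-0.144,0,0,0,1.2]}}

```text
clock: 15.93
tool_pos: [0.4847, 0.0419, 0.1297]
eef_rot: [0.999, 0.039, -0.0, -0.001]
contact_force: [1.3, 0.9, -3.7]
opening: 0.45
```

{"name": "send_rows", "arguments": {"moves": [-0.01,-0.036,0,0,0,0,-0.02,-0.073,0,0,0,0,-0.029,-0.108,0,0,0,0,-0.038,-0.143,0,0,0,0,-0.048,-0.178,0,0,0,0]}}

```text
clock: 16.35
tool_pos: [0.4206, 0.218, 0.1294]
eef_rot: [0.999, 0.039, -0.001, -0.001]
contact_force: [0.7, 0.7, -3.5]
opening: 0.447
```

Run:
```python
from h import *
plan(.380,.322,.13,4.5)
```

```text
t=16.35 pos [420.6 218.  129.4] yaw 4.5 F [ 0.7  0.7 -3.5] open 0.447 q [-0.63  0.75  0.1   2.13 -0.26  0.27 -1.81]
 shift mm [ -32.3 -106.9   -0.4] turn [-0.1  0.1  0. ] dist 112
```

{"name": "send_rows", "arguments": {"moves": [-0.01,-0.032,0,0,0,0,-0.019,-0.063,0,0,0,0,-0.026,-0.087,0,0,0,0,-0.03,-0.1,0,0,0,0,-0.032,-0.105,0,0,0,0]}}

```text
clock: 16.77
tool_pos: [0.377, 0.3239, 0.1288]
eef_rot: [0.999, 0.043, -0.003, -0.001]
contact_force: [0.4, 0.0, -3.9]
opening: 0.454
```

{"name": "send_rows", "arguments": {"moves": [0,0,0.006,0,0,0,0,0,0.018,0,0,0,0,0,0.032,0,0,0,0,0,0.042,0,0,0,0,0,0.046,0,0,0]}}

```text
clock: 17.18
tool_pos: [0.3762, 0.3222, 0.0812]
eef_rot: [0.999, 0.042, -0.004, -0.0]
contact_force: [-0.5, 0.1, -4.0]
opening: 0.455
```

Run:
```python
from h import *
plan(.380,.322,.0732,4.5)
```

```text
t=17.18 pos [376.2 322.2  81.2] yaw 4.8 F [-0.5  0.1 -4. ] open 0.455 q [-0.85  0.85  0.09  2.08 -0.34  0.22 -1.94]
 shift mm [3.9 0.5 8. ] turn [-0.   0.4  0.3] dist 9
```

{"name": "send_rows", "arguments": {"moves": [0.001,0,0.002,0,0.4,0,0.002,0,0.004,0,0.4,0.3,0.003,0,0.006,0,0.4,0.3,0.0035,0,0.0075,0,0.4,0.3,0.0035,0,0.0082,0,0.4,0.3]}}

```text
clock: 17.6
tool_pos: [0.3801, 0.3225, 0.0734]
eef_rot: [0.999, 0.039, 0.0, -0.0]
contact_force: [-1.1, -1.5, 7.1]
opening: 0.451
```

Run:
```python
from h import *
plan(.380,.322,.0732,4.5)
```

```text
t=17.60 pos [380.1 322.5  73.4] yaw 4.5 F [-1.1 -1.5  7.1] open 0.451 q [-0.85  0.87  0.09  2.08 -0.35  0.2  -1.94]
 shift mm [-0.1  0.5  0.2] turn [-0.1 -0.  -0. ] dist 1
```

{"name": "send_rows", "arguments": {"moves": [0,0,0.0003,0,0,0,0,0,0.0003,0,0,0,0,0,0.0003,0,0,0,0,0,0.0003,0,0,0,0,0,0.0003,0,0,0], "claw": -1}}

```text
clock: 18.02
tool_pos: [0.3801, 0.3227, 0.0733]
eef_rot: [0.999, 0.039, 0.0, -0.001]
contact_force: [-0.7, -0.1, -1.3]
opening: 0.804
```

{"name": "send_rows", "arguments": {"moves": [0,0,0,0,0,0,0,0,-0.02,0,0,0,0,0,-0.045,0,0,0,0,0,-0.07,0,0,0,0,0,-0.09,0,0,0]}}

```text
clock: 18.43
tool_pos: [0.3802, 0.3225, 0.1647]
eef_rot: [0.999, 0.039, 0.0, -0.001]
contact_force: [0.0, -0.2, 0.3]
opening: 1.002
```

Run:
```python
from h import *
for n in ['top']:
    p=imaging.snapshot(n); save(p,n+'1'); W=cloud(p); I=p['image'].astype(int); hsv=cv2.cvtColor(p['image'],cv2.COLOR_RGB2HSV)
    m=biggest(band(W,.026,.05,(.56,.66,-.12,.12)));print('bb',rect(W[m][:,:2]))
    teal=(hsv[...,0]>80)&(hsv[...,0]<100)&(hsv[...,1]>100)&band(W,.005,.016,(.45,.6,-.2,.2))
    for nm,y0,y1 in [('sq',.05,.16),('ro',-.05,.05),('ob',-.16,-.05)]:
        m=biggest(teal&(W[...,1]>y0)&(W[...,1]<y1)); print(nm,m.sum(),*rect(W[m][:,:2]),W[m].mean(0).round(4))
plan(.45,.1,.165,95.7)
```

```text
bb (array([6.e+02, 1.e-01]), array([165.1,  55.6]), -84.4)
sq 875 [523.6 105. ] [70.9 70.6] 4.4 [0.523  0.1046 0.0095]
ro 809 [ 5.321e+02 -2.000e-01] [76.5 73.1] 0.0 [5.315e-01 2.000e-04 9.600e-03]
ob 667 [ 540.7 -104.5] [75.1 50.6] 5.0 [ 0.54   -0.1045  0.0097]
t=18.48 pos [381.6 323.6 167.5] yaw 4.5 F [-0.1  0.1  2.3] open 1.004 q [-0.91  0.7   0.19  2.05 -0.31  0.42 -1.97]
 shift mm [ 50.8 228.2   1.7] turn [  0.   -0.4 -91.2] dist 234
```

View pics/top1.png

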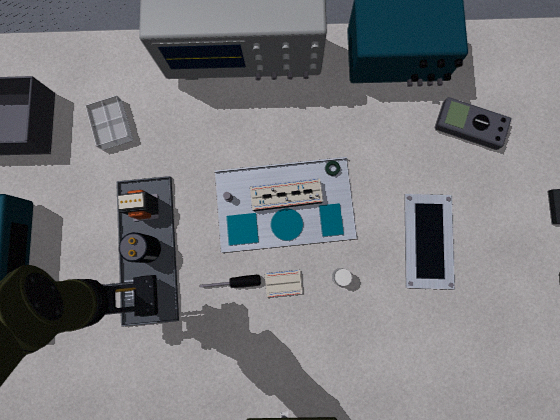

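The top view shows all three parts standing in the tray (transformer at row 203, capacitor at 247, heatsink at 292, under the gripper), the pads empty, and the breadboard in place. Next is the breadboard.

Run:
```python
from h import *
plan(.45,.215,.165,35)
```

```text
t=18.48 pos [381.6 323.6 167.5] yaw 4.5 F [-0.1  0.1  2.3] open 1.004 q [-0.91  0.7   0.19  2.05 -0.31  0.42 -1.97]
 shift mm [ 59.8 113.6   2.3] turn [ -0.2  -0.4 -30.5] dist 128
```

{"name": "send_rows", "arguments": {"moves": [0.005,0.01,0,0,0,-4,0.016,0.03,0,0,0,-10,0.03,0.057,0,0,0,-16,0.045,0.085,0,0,0,-23,0.06,0.113,0,0,0,-30], "claw": -0.7}}

```text
clock: 18.9
tool_pos: [0.4505, 0.2147, 0.167]
eef_rot: [0.954, 0.3, 0.003, -0.002]
contact_force: [0.4, 0.6, 0.1]
opening: 0.851
```

Run:
```python
from h import *
plan(.525,.11,.165,68)
```

```text
t=18.90 pos [450.5 214.7 167. ] yaw 34.9 F [0.4 0.6 0.1] open 0.851 q [-0.55  0.68  0.02  2.04 -0.04  0.41 -1.46]
 shift mm [  1.2 128.5   1.8] turn [  0.   -0.4 -33.1] dist 129
```

{"name": "send_rows", "arguments": {"moves": [0,0.026,0,0,0,-6.5,0,0.053,0,0,0,-13,0.001,0.079,0,0,0,-20,0.001,0.105,0,0,0,-27,0.001,0.13,0,0,0,-33]}}

```text
clock: 19.32
tool_pos: [0.5262, 0.1071, 0.1665]
eef_rot: [0.828, 0.561, 0.003, -0.001]
contact_force: [-0.3, -0.2, -0.5]
opening: 0.848
```

Run:
```python
from h import *
plan(.600,.0002,.12,95.6)
```

```text
t=19.32 pos [526.2 107.1 166.5] yaw 68.2 F [-0.3 -0.2 -0.5] open 0.848 q [-0.18  0.72 -0.18  1.93  0.23  0.51 -0.89]
 shift mm [-72.2 108.1  46.3] turn [  0.2  -0.3 -27.4] dist 138
```

{"name": "send_rows", "arguments": {"moves": [-0.019,0.029,0.01,0,0,-6.5,-0.039,0.058,0.02,0,0,-13,-0.056,0.084,0.03,0,0,-20,-0.067,0.1,0.038,0,-0.3,-25,-0.072,0.1075,0.041,0.2,-0.3,-27.4]}}

```text
clock: 19.73
tool_pos: [0.6001, -0.0041, 0.1234]
eef_rot: [0.672, 0.74, -0.001, 0.0]
contact_force: [-0.3, 0.2, 0.9]
opening: 0.85
```

Run:
```python
from h import *
p=imaging.snapshot('wrist'); save(p,'w4'); W=cloud(p)
m=biggest(band(W,.026,.05,(.5,.7,-.13,.13))); print(m.sum(),*rect(W[m][:,:2]))
plan(.600,.0002,.065,95.6)
```

```text
18092 [599.2  12.2] [142.1  55.2] -84.4
t=19.78 pos [600.4  -4.7 123.2] yaw 95.5 F [ 1.1 -1.   0.2] open 0.847 q [ 0.11  0.86 -0.32  1.75  0.44  0.61 -0.38]
 shift mm [ 5.   0.1 58.2] turn [-0.1  0.1 -0.1] dist 58
```

View pics/w4.png

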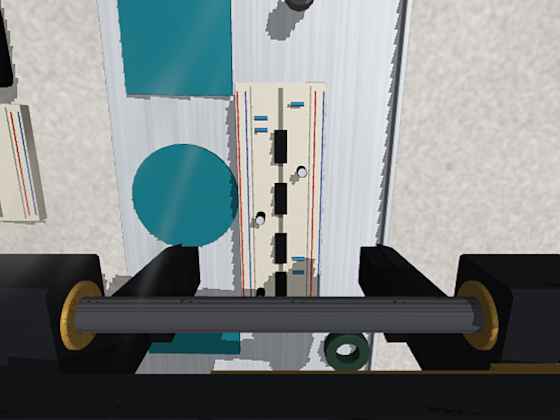

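{"name": "send_rows", "arguments": {"moves": [0.004,0,0.012,0,0,0,0.0045,0,0.032,0,0,0,0.0045,0,0.052,0,0,0,0.0045,0,0.068,0,0,0,0.0045,0,0.076,0,0,0]}}

```text
clock: 20.2
tool_pos: [0.5978, 0.0015, 0.0448]
eef_rot: [0.672, 0.741, -0.002, -0.001]
contact_force: [-0.1, -0.1, 0.5]
opening: 0.852
```

Run:
```python
from h import *
plan(.600,.0002,.038,95.6)
```

```text
t=20.20 pos [597.8   1.5  44.8] yaw 95.5 F [-0.1 -0.1  0.5] open 0.852 q [ 0.06  0.98 -0.26  1.77  0.49  0.46 -0.43]
 shift mm [-1.5  2.1  6.8] turn [-0.3  0.  -0.1] dist 7
```

{"name": "send_rows", "arguments": {"moves": [-0.001,0.001,0.002,-0.3,0,0,-0.001,0.002,0.004,-0.3,0,0,-0.001,0.002,0.006,-0.3,0,0,-0.001,0.002,0.007,-0.3,0,0,-0.001,0.002,0.007,-0.3,0,0]}}

```text
clock: 20.62
tool_pos: [0.6003, 0.0007, 0.0383]
eef_rot: [0.672, 0.74, 0.0, 0.001]
contact_force: [-0.1, -0.5, -0.3]
opening: 0.85
```

{"name": "send_rows", "arguments": {"moves": [0,0,0,0,0,0,0,0,0,0,0,0,0,0,0,0,0,0,0,0,0,0,0,0,0,0,0,0,0,0], "claw": 1, "grip_force": 30}}

```text
clock: 21.03
tool_pos: [0.6005, 0.0007, 0.0387]
eef_rot: [0.672, 0.74, 0.0, 0.001]
contact_force: [0.0, -0.2, 2.4]
opening: 0.622
```

Run:
```python
from h import *
plan(.600,.0002,.15,95.6)
```

```text
t=21.03 pos [600.5   0.7  38.7] yaw 95.5 F [ 0.  -0.2  2.4] open 0.622 q [ 0.06  0.99 -0.25  1.77  0.5   0.45 -0.44]
 shift mm [  -0.5   -0.4 -111.3] turn [ 0.1  0.  -0.1] dist 111
```

{"name": "send_rows", "arguments": {"moves": [0,0,-0.002,0,0,0,0,0,-0.012,0,0,0,0,0,-0.028,0,0,0,0,0,-0.048,0,0,0,0,0,-0.065,0,0,0], "grip_force": 40}}

```text
clock: 21.45
tool_pos: [0.6001, 0.0007, 0.1049]
eef_rot: [0.672, 0.74, 0.0, 0.001]
contact_force: [0.6, -0.5, -1.8]
opening: 0.621
```

Run:
```python
from h import *
p=imaging.snapshot('wrist'); save(p,'w5')
plan(.555,-.1,.11,66)
```

```text
t=21.50 pos [602.1   0.9 108.1] yaw 95.5 F [ 0.3  0.6 -0.4] open 0.621 q [ 0.1   0.88 -0.31  1.75  0.45  0.57 -0.4 ]
 shift mm [-95.9 -56.6  -2.2] turn [ 0.4 -0.1 29.5] dist 111
```

View pics/w5.png

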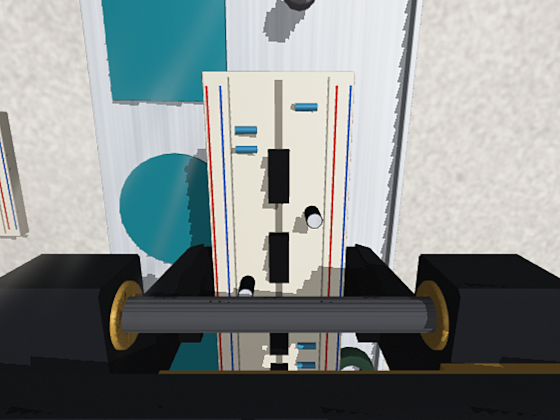

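Breadboard lifted level between the fingers. Carrying it to the plate while turning.

{"name": "send_rows", "arguments": {"moves": [-0.008,-0.005,0,0,0,3,-0.025,-0.015,0,0,0,9,-0.047,-0.028,0,0,0,16,-0.07,-0.042,0,0,0,22,-0.096,-0.057,0,0,0,29]}}

```text
clock: 21.92
tool_pos: [0.5542, -0.1, 0.1078]
eef_rot: [0.837, 0.547, 0.003, 0.002]
contact_force: [-0.2, -0.6, -2.2]
opening: 0.622
```

Run:
```python
from h import *
plan(.52,-.22,.11,32)
```

```text
t=21.92 pos [ 554.2 -100.   107.8] yaw 66.3 F [-0.2 -0.6 -2.2] open 0.622 q [ 0.21  0.84 -0.19  1.88  0.32  0.44 -0.63]
 shift mm [-123.6   16.9   -2.6] turn [ 0.3 -0.3 34.3] dist 125
```

{"name": "send_rows", "arguments": {"moves": [-0.024,0.003,0,0,0,7,-0.049,0.006,0,0,0,14,-0.074,0.01,0,0,0,21,-0.099,0.014,0,0,0,28,-0.124,0.017,0,0,0,34]}}

```text
clock: 22.33
tool_pos: [0.5195, -0.2214, 0.1074]
eef_rot: [0.961, 0.275, 0.004, 0.001]
contact_force: [0.2, -0.4, -1.3]
opening: 0.616
```

Run:
```python
from h import *
plan(.4855,-.3308,.11,-2.9)
```

```text
t=22.33 pos [ 519.5 -221.4  107.4] yaw 32.0 F [ 0.2 -0.4 -1.3] open 0.616 q [ 0.37  0.84 -0.08  1.88  0.14  0.42 -0.83]
 shift mm [-86.8  74.8  -2.9] turn [ 0.1 -0.4 34.9] dist 115
```

{"name": "send_rows", "arguments": {"moves": [-0.02,0.017,0,0,0,7,-0.04,0.035,0,0,0,14,-0.06,0.052,0,0,0,21,-0.077,0.067,0,0,-0.3,28,-0.087,0.0748,0,0,-0.4,34.9]}}

```text
clock: 22.75
tool_pos: [0.4837, -0.3346, 0.107]
eef_rot: [1.0, -0.03, 0.0, 0.002]
contact_force: [-0.1, 0.1, -2.1]
opening: 0.623
```

{"name": "send_rows", "arguments": {"moves": [0,0,0.006,0,0,0,0,0,0.016,0,0,0,0,0,0.03,0,0,0,0,0,0.042,0,0,0,0,0,0.048,0,0,0]}}

```text
clock: 23.17
tool_pos: [0.4834, -0.3321, 0.0567]
eef_rot: [1.0, -0.028, -0.001, -0.0]
contact_force: [0.2, 0.2, -2.2]
opening: 0.617
```

Run:
```python
from h import *
plan(.4858,-.3308,.0387,-2.9)
```

```text
t=23.17 pos [ 483.4 -332.1   56.7] yaw -3.2 F [ 0.2  0.2 -2.2] open 0.617 q [ 0.51  0.94  0.03  1.81 -0.06  0.38 -1.05]
 shift mm [ 2.4 -1.4 18. ] turn [-0.   0.1 -0.3] dist 18
```

{"name": "send_rows", "arguments": {"moves": [0.001,-0.001,0.004,0,0.1,-0.3,0.002,-0.001,0.009,0,0.1,-0.3,0.002,-0.001,0.013,0,0.1,-0.3,0.002,-0.001,0.016,0,0.1,-0.3,0.002,-0.001,0.0175,0,0.1,-0.3]}}

```text
clock: 23.58
tool_pos: [0.4855, -0.3312, 0.0389]
eef_rot: [1.0, -0.025, -0.0, -0.0]
contact_force: [0.6, -0.3, -2.0]
opening: 0.618
```

Run:
```python
from h import *
plan(.4858,-.3308,.0387,-2.9)
```

```text
t=23.58 pos [ 485.5 -331.2   38.9] yaw -2.9 F [ 0.6 -0.3 -2. ] open 0.618 q [ 0.51  0.98  0.02  1.81 -0.05  0.35 -1.05]
 shift mm [ 0.3 -0.4  0.2] turn [-0.  0. -0.] dist 1
```

Not touching yet (force still -2 N); lowering slightly further.

{"name": "send_rows", "arguments": {"moves": [0,0,0.0005,0,0,0,0,0,0.001,0,0,0,0,0,0.0013,0,0,0,0,0,0.0013,0,0,0,0,0,0.0013,0,0,0]}}

```text
clock: 24.0
tool_pos: [0.4855, -0.3312, 0.0387]
eef_rot: [1.0, -0.025, -0.0, -0.0]
contact_force: [-2.3, 1.4, 6.1]
opening: 0.622
```

{"name": "send_rows", "arguments": {"moves": [0,0,0,0,0,0,0,0,0,0,0,0,0,0,0,0,0,0,0,0,0,0,0,0,0,0,0,0,0,0], "claw": -0.7}}

```text
clock: 24.42
tool_pos: [0.4855, -0.3313, 0.0387]
eef_rot: [1.0, -0.026, -0.0, 0.0]
contact_force: [0.2, -0.6, -0.9]
opening: 0.847
```

{"name": "send_rows", "arguments": {"moves": [0,0,0,0,0,0,0,0,-0.02,0,0,0,0,0,-0.05,0,0,0,0,0,-0.085,0,0,0,0,0,-0.12,0,0,0]}}

```text
clock: 24.83
tool_pos: [0.485, -0.331, 0.1594]
eef_rot: [1.0, -0.026, -0.001, -0.0]
contact_force: [0.2, -0.4, -0.1]
opening: 0.851
```

Run:
```python
from h import *
for n in ['top','scene']:
    p=imaging.snapshot(n); save(p,n+'2'); W=cloud(p)
    m=biggest(band(W,.025,.045,(.35,.62,-.38,-.28))); print('bb',m.sum(),rect(W[m][:,:2]))
    m=biggest(band(W,.0035,.03,(.3,.7,-.45,-.22)));print('plate',rect(W[m][:,:2]))
    for q in [('tr',.55,.62),('cap',.43,.53),('hs',.32,.43)]:
        m=biggest(band(W,.08,.11,(q[1],q[2],.25,.4))); print(q[0],m.sum(),rect(W[m][:,:2]), np.nanmax(W[m][:,2]))
plan(.380,.322,.165,4.5)
```

```text
bb 655 (array([ 435.3, -329. ]), array([64.7, 56.2]), -1.3)
plate (array([ 486.6, -332.1]), array([219.8, 114.2]), -3.0)
tr 517 (array([579.6, 336.4]), array([60.6, 40.5]), -85.3) 0.09999721843056962
cap 730 (array([479.9, 327.8]), array([62.5, 61.8]), 30.8) 0.1038245320042534
hs 370 (array([379.3, 322.1]), array([63.9, 41.7]), 5.1) 0.09688587196932374
bb 2150 (array([ 486.1, -331.4]), array([168.7,  55. ]), -2.8)
plate (array([ 487.1, -331.1]), array([225.8, 114. ]), -2.3)
tr 426 (array([581.2, 336. ]), array([62.6, 41.6]), -84.7) 0.10020094304024436
cap 527 (array([482.2, 328.3]), array([66.4, 62.3]), -63.6) 0.10461130955931718
hs 416 (array([380.9, 321.7]), array([66.2, 44.7]), 4.8) 0.09876697361430084
t=24.93 pos [ 488.4 -333.5  163.9] yaw -3.0 F [ 0.5 -1.  -0.1] open 0.851 q [ 0.5   0.77  0.04  1.78 -0.05  0.58 -1.05]
 shift mm [-142.  -649.    -5.9] turn [ 0.3 -0.5 -7.5] dist 664
```

View pics/scene2.png

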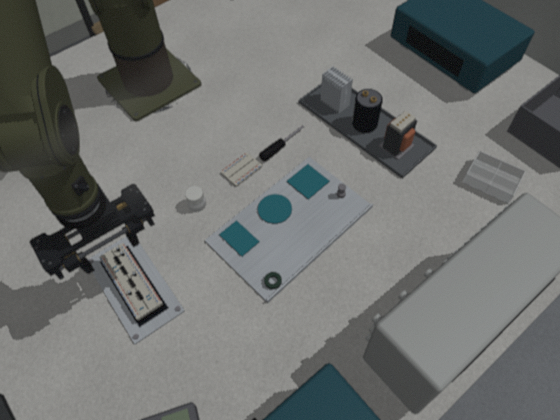

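The breadboard lies in the dark field at (486, -331), -2.8°, within about 1 mm of the plate centre, and the three parts stand in the tray. Now the heatsink goes back.

{"name": "send_rows", "arguments": {"moves": [-0.004,-0.018,0,0,0,0,-0.012,-0.055,0,0,0,-2,-0.021,-0.095,0,0,0,-4,-0.03,-0.135,0,0,0,-6,-0.038,-0.175,0,0,0,-7.5], "claw": -1}}

```text
clock: 25.35
tool_pos: [0.4584, -0.1553, 0.1621]
eef_rot: [0.999, 0.04, 0.004, 0.003]
contact_force: [0.4, 0.0, 0.3]
opening: 1.0
```

Run:
```python
from h import *
plan(.380,.322,.165,4.6)
```

```text
t=25.35 pos [ 458.4 -155.3  162.1] yaw 4.6 F [0.4 0.  0.3] open 1.000 q [ 0.2   0.68  0.04  2.09 -0.06  0.36 -1.2 ]
 shift mm [ -39.9 -482.    -6.2] turn [ 0.4 -0.4 -0. ] dist 484
```

{"name": "send_rows", "arguments": {"moves": [-0.003,-0.039,0,0,0,0,-0.007,-0.078,0,0,0,0,-0.01,-0.117,0,0,0,0,-0.013,-0.156,-0.002,0,0,0,-0.016,-0.195,-0.003,0,0,0]}}

```text
clock: 25.77
tool_pos: [0.426, 0.0395, 0.1634]
eef_rot: [0.999, 0.04, 0.004, 0.003]
contact_force: [0.1, 0.5, 0.6]
opening: 1.0
```

{"name": "send_rows", "arguments": {"moves": [-0.003,-0.039,0,0,0,0,-0.007,-0.078,0,0,0,0,-0.01,-0.117,0,0,0,0,-0.013,-0.156,-0.002,0,0,0,-0.016,-0.195,-0.003,0,0,0]}}

```text
clock: 26.18
tool_pos: [0.3936, 0.2343, 0.1646]
eef_rot: [0.999, 0.04, 0.003, 0.003]
contact_force: [0.8, 1.0, -0.8]
opening: 1.0
```

Run:
```python
from h import *
plan(.380,.322,.165,4.6)
```

```text
t=26.18 pos [393.6 234.3 164.6] yaw 4.6 F [ 0.8  1.  -0.8] open 1.000 q [-0.76  0.67  0.19  2.16 -0.33  0.33 -1.79]
 shift mm [ -6.5 -88.4  -1.1] turn [ 0.4 -0.4 -0. ] dist 89
```

{"name": "send_rows", "arguments": {"moves": [-0.003,-0.036,0,0,0,0,-0.005,-0.065,0,0.2,-0.2,0,-0.006,-0.08,0,0.4,-0.4,0,-0.0065,-0.087,0,0.4,-0.4,0,-0.0065,-0.088,0,0.4,-0.4,0]}}

```text
clock: 26.6
tool_pos: [0.3799, 0.3218, 0.1635]
eef_rot: [0.999, 0.041, -0.0, 0.0]
contact_force: [0.5, -0.5, -0.5]
opening: 1.003
```

{"name": "send_rows", "arguments": {"moves": [0,0,0,0,0,0,0,0,0.012,0,0,0,0,0,0.03,0,0,0,0,0,0.048,0,0,0,0,0,0.06,0,0,0]}}

```text
clock: 27.02
tool_pos: [0.3804, 0.3186, 0.1025]
eef_rot: [0.999, 0.039, -0.001, 0.002]
contact_force: [0.4, -0.2, -0.9]
opening: 1.004
```

Run:
```python
from h import *
plan(.380,.322,.0734,4.6)
```

```text
t=27.02 pos [380.4 318.6 102.5] yaw 4.4 F [ 0.4 -0.2 -0.9] open 1.004 q [-0.88  0.82  0.15  2.08 -0.41  0.28 -1.88]
 shift mm [-0.1 -3.5 29.1] turn [ 0.2  0.1 -0.2] dist 29
```

{"name": "send_rows", "arguments": {"moves": [0,-0.002,0.006,0.2,0.1,-0.2,0,-0.0035,0.014,0.2,0.1,-0.2,0,-0.0035,0.022,0.2,0.1,-0.2,0,-0.0035,0.027,0.2,0.1,-0.2,0,-0.0035,0.029,0.2,0.1,-0.2]}}

```text
clock: 27.43
tool_pos: [0.3802, 0.3216, 0.073]
eef_rot: [0.999, 0.04, -0.0, -0.0]
contact_force: [0.4, -0.1, 0.4]
opening: 1.001
```

{"name": "send_rows", "arguments": {"moves": [0,0,0,0,0,0,0,0,0,0,0,0,0,0,0,0,0,0,0,0,0,0,0,0,0,0,0,0,0,0], "claw": 1, "grip_force": 30}}

```text
clock: 27.85
tool_pos: [0.3802, 0.3218, 0.0733]
eef_rot: [0.999, 0.04, -0.0, -0.0]
contact_force: [0.3, -0.7, -0.2]
opening: 0.644
```

{"name": "send_rows", "arguments": {"moves": [0,0,0,0,0,0,0,0,0,0,0,0,0,0,0,0,0,0,0,0,0,0,0,0,0,0,0,0,0,0]}}

```text
clock: 28.27
tool_pos: [0.3804, 0.3221, 0.0734]
eef_rot: [0.999, 0.04, 0.0, -0.0]
contact_force: [-0.1, 0.7, 2.0]
opening: 0.448
```

Run:
```python
from h import *
plan(.380,.322,.0734,4.6)
```

```text
t=28.27 pos [380.4 322.1  73.4] yaw 4.6 F [-0.1  0.7  2. ] open 0.448 q [-0.86  0.87  0.11  2.08 -0.42  0.21 -1.87]
 shift mm [-0.4  0.   0. ] turn [-0.1 -0.   0. ] dist 0
```

{"name": "send_rows", "arguments": {"moves": [0,0,0,0,0,0,0,0,-0.008,0,0,0,0,0,-0.022,0,0,0,0,0,-0.04,0,0,0,0,0,-0.055,0,0,0]}}

```text
clock: 28.68
tool_pos: [0.3799, 0.3215, 0.1292]
eef_rot: [0.999, 0.04, -0.0, 0.0]
contact_force: [1.0, 0.9, -2.9]
opening: 0.451
```

Run:
```python
from h import *
plan(.5405,-.1043,.13,5.0)
```

```text
t=28.68 pos [379.9 321.5 129.2] yaw 4.6 F [ 1.   0.9 -2.9] open 0.451 q [-0.91  0.77  0.18  2.07 -0.4   0.34 -1.89]
 shift mm [126.  437.3  -0.9] turn [ 0.   0.  -0.4] dist 455
```

{"name": "send_rows", "arguments": {"moves": [0.003,0.012,0,0,0,0,0.01,0.035,0,0,0,-0.2,0.02,0.068,0,0,0,-0.4,0.03,0.103,0,0,0,-0.4,0.04,0.138,0,0,0,-0.4]}}

```text
clock: 29.1
tool_pos: [0.4307, 0.1859, 0.1294]
eef_rot: [0.999, 0.044, -0.001, 0.0]
contact_force: [0.4, -0.9, -4.1]
opening: 0.451
```

{"name": "send_rows", "arguments": {"moves": [0.01,0.035,0,0,0,0,0.02,0.07,0,0,0,0,0.03,0.105,0,0,0,0,0.04,0.14,0,0,0,0,0.05,0.175,0,0,0,0]}}

```text
clock: 29.52
tool_pos: [0.4958, 0.0139, 0.1295]
eef_rot: [0.999, 0.044, -0.001, 0.0]
contact_force: [0.1, -0.3, -3.6]
opening: 0.455
```

Run:
```python
from h import *
plan(.5405,-.1043,.13,5.0)
```

```text
t=29.52 pos [495.8  13.9 129.5] yaw 5.1 F [ 0.1 -0.3 -3.6] open 0.455 q [-0.17  0.76  0.08  2.07 -0.17  0.32 -1.43]
 shift mm [ 34.1 121.7  -0.6] turn [0.  0.1 0.1] dist 126
```

{"name": "send_rows", "arguments": {"moves": [0.009,0.034,0,0,0,0,0.019,0.068,0,0,0,0,0.027,0.097,0,0,0,0,0.032,0.115,0,0,0,0,0.034,0.121,0,0,0,0]}}

```text
clock: 29.93
tool_pos: [0.5406, -0.1088, 0.1297]
eef_rot: [0.999, 0.041, -0.001, 0.002]
contact_force: [-0.1, 0.1, -3.0]
opening: 0.449
```

{"name": "send_rows", "arguments": {"moves": [0,0,0.005,0,0,0,0,0,0.015,0,0,0,0,0,0.026,0,0,0,0,0,0.034,0,0,0,0,0,0.038,0,0,0]}}

```text
clock: 30.35
tool_pos: [0.5391, -0.1069, 0.0897]
eef_rot: [0.999, 0.042, -0.003, 0.001]
contact_force: [-0.6, -0.3, -3.8]
opening: 0.448
```

Run:
```python
from h import *
plan(.5405,-.1043,.0792,5.0)
```

```text
t=30.35 pos [ 539.1 -106.9   89.7] yaw 4.8 F [-0.6 -0.3 -3.8] open 0.448 q [ 0.08  0.86  0.05  1.92 -0.1   0.36 -1.28]
 shift mm [ 1.7 -2.5 10.5] turn [ 0.1  0.3 -0.2] dist 11
```

{"name": "send_rows", "arguments": {"moves": [0.0007,-0.001,0.003,0.1,0.3,-0.2,0.0015,-0.002,0.006,0.1,0.3,-0.2,0.0015,-0.002,0.008,0.1,0.3,-0.2,0.0015,-0.0022,0.0098,0.1,0.3,-0.2,0.0015,-0.0022,0.0107,0.1,0.3,-0.2]}}

```text
clock: 30.77
tool_pos: [0.5405, -0.1044, 0.0794]
eef_rot: [0.999, 0.044, -0.0, 0.0]
contact_force: [-1.9, 1.4, 8.6]
opening: 0.453
```

Run:
```python
from h import *
plan(.5405,-.1043,.0792,5.0)
```

```text
t=30.77 pos [ 540.5 -104.4   79.4] yaw 5.1 F [-1.9  1.4  8.6] open 0.453 q [ 0.08  0.88  0.05  1.93 -0.11  0.34 -1.27]
 shift mm [-0.  -0.1  0.2] turn [0.  0.  0.1] dist 0
```

Landed. Release and go up.

{"name": "send_rows", "arguments": {"moves": [0,0,0.0002,0,0,0,0,0,0.0002,0,0,0,0,0,0.0002,0,0,0,0,0,0.0002,0,0,0,0,0,0.0002,0,0,0], "claw": -1}}

```text
clock: 31.18
tool_pos: [0.5408, -0.1045, 0.0794]
eef_rot: [0.999, 0.044, 0.0, 0.0]
contact_force: [-1.5, -0.0, -0.2]
opening: 0.807
```

{"name": "send_rows", "arguments": {"moves": [0,0,0,0,0,0,0,0,-0.02,0,0,0,0,0,-0.045,0,0,0,0,0,-0.07,0,0,0,0,0,-0.09,0,0,0]}}

```text
clock: 31.6
tool_pos: [0.5409, -0.1046, 0.1709]
eef_rot: [0.999, 0.044, 0.001, 0.0]
contact_force: [0.6, 0.5, -0.6]
opening: 1.002
```

Run:
```python
from h import *
plan(.480,.329,.166,4.6)
```

```text
t=31.60 pos [ 540.9 -104.6  170.9] yaw 5.0 F [ 0.6  0.5 -0.6] open 1.002 q [ 0.06  0.73  0.07  1.89 -0.1   0.53 -1.28]
 shift mm [ -22.6 -437.3    4.5] turn [ 0.  -0.1  0.4] dist 438
```

{"name": "send_rows", "arguments": {"moves": [-0.001,-0.018,0,0,0,0,-0.003,-0.053,0,0,0,0.4,-0.005,-0.093,0,0,0,0.4,-0.007,-0.133,0,0,0,0.4,-0.009,-0.173,0.001,0,0,0.4]}}

```text
clock: 32.02
tool_pos: [0.5164, 0.0684, 0.17]
eef_rot: [0.999, 0.04, 0.001, 0.0]
contact_force: [0.4, 2.1, -0.2]
opening: 1.002
```

{"name": "send_rows", "arguments": {"moves": [-0.002,-0.038,0,0,0,0,-0.004,-0.077,0,0,0,0,-0.006,-0.116,0,0,0,0,-0.008,-0.155,0,0,0,0,-0.01,-0.192,0,0,0,0]}}

```text
clock: 32.43
tool_pos: [0.4904, 0.2613, 0.17]
eef_rot: [0.999, 0.04, 0.001, 0.0]
contact_force: [0.6, 0.3, 0.4]
opening: 0.994
```

Run:
```python
from h import *
plan(.480,.329,.166,4.6)
```

```text
t=32.43 pos [490.4 261.3 170. ] yaw 4.6 F [0.6 0.3 0.4] open 0.994 q [-0.68  0.74  0.18  1.88 -0.24  0.54 -1.83]
 shift mm [ -4.9 -68.3   3.9] turn [ 0.  -0.1  0. ] dist 69
```

{"name": "send_rows", "arguments": {"moves": [-0.002,-0.033,0,0,0,0,-0.004,-0.057,0,0,0,0,-0.005,-0.066,0.002,0,0,0,-0.005,-0.068,0.003,0,0,0,-0.005,-0.0685,0.004,0,0,0]}}

```text
clock: 32.85
tool_pos: [0.48, 0.328, 0.1656]
eef_rot: [0.999, 0.04, 0.001, 0.001]
contact_force: [-0.1, -0.9, 0.8]
opening: 0.999
```

{"name": "send_rows", "arguments": {"moves": [0,0,0,0,0,0,0,0,0.012,0,0,0,0,0,0.028,0,0,0,0,0,0.042,0,0,0,0,0,0.05,0,0,0]}}

```text
clock: 33.27
tool_pos: [0.4805, 0.3248, 0.1145]
eef_rot: [0.999, 0.038, 0.0, 0.002]
contact_force: [-0.1, -0.5, -0.5]
opening: 0.998
```

Run:
```python
from h import *
plan(.4805,.3293,.077,4.6)
```

```text
t=33.27 pos [480.5 324.8 114.5] yaw 4.4 F [-0.1 -0.5 -0.5] open 0.998 q [-0.78  0.85  0.17  1.83 -0.28  0.49 -1.91]
 shift mm [ 0.4 -4.7 37.5] turn [ 0.2 -0.  -0.2] dist 38
```

{"name": "send_rows", "arguments": {"moves": [0,-0.003,0.006,0.2,0,-0.2,0,-0.0045,0.016,0.2,0,-0.2,0,-0.0045,0.027,0.2,0,-0.2,0,-0.0045,0.035,0.2,0,-0.2,0,-0.0045,0.0373,0.2,0,-0.2]}}

```text
clock: 33.68
tool_pos: [0.4795, 0.3286, 0.0757]
eef_rot: [0.999, 0.04, -0.001, 0.001]
contact_force: [-0.5, 0.3, -0.8]
opening: 1.003
```

{"name": "send_rows", "arguments": {"moves": [0,0,0,0,0,0,0,0,0,0,0,0,0,0,0,0,0,0,0,0,0,0,0,0,0,0,0,0,0,0], "claw": 1, "grip_force": 30}}

```text
clock: 34.1
tool_pos: [0.4798, 0.3291, 0.0762]
eef_rot: [0.999, 0.04, -0.0, 0.0]
contact_force: [-0.2, 0.9, 0.6]
opening: 0.72
```

{"name": "send_rows", "arguments": {"moves": [0,0,0,0,0,0,0,0,-0.006,0,0,0,0,0,-0.02,0,0,0,0,0,-0.038,0,0,0,0,0,-0.055,0,0,0]}}

```text
clock: 34.52
tool_pos: [0.4793, 0.3287, 0.1317]
eef_rot: [0.999, 0.04, -0.001, 0.001]
contact_force: [0.0, -0.7, -3.8]
opening: 0.719
```

Run:
```python
from h import *
plan(.532,.0,.134,4.8)
```

```text
t=34.52 pos [479.3 328.7 131.7] yaw 4.6 F [ 0.  -0.7 -3.8] open 0.719 q [-0.79  0.83  0.18  1.82 -0.27  0.52 -1.92]
 shift mm [ 26.2 331.9  -1.7] turn [ 0.1  0.1 -0.2] dist 333
```

{"name": "send_rows", "arguments": {"moves": [0.001,0.013,0,0,0,0,0.003,0.04,0,0,0,0,0.006,0.073,0,0,0,0,0.009,0.108,0,0,0,0,0.011,0.143,0,0,0,0]}}

```text
clock: 34.93
tool_pos: [0.5013, 0.1844, 0.1314]
eef_rot: [0.999, 0.04, -0.001, 0.002]
contact_force: [0.8, -0.2, -3.2]
opening: 0.721
```

Run:
```python
from h import *
plan(.5312,.0,.134,4.8)
```

```text
t=34.93 pos [501.3 184.4 131.4] yaw 4.6 F [ 0.8 -0.2 -3.2] open 0.721 q [-0.52  0.78  0.13  1.96 -0.22  0.42 -1.71]
 shift mm [ 15.  186.2  -2.1] turn [ 0.2  0.2 -0.2] dist 187
```

{"name": "send_rows", "arguments": {"moves": [0.003,0.036,0,0,0,0,0.006,0.075,0,0,0,0,0.009,0.115,0,0.2,0.2,-0.2,0.012,0.151,0,0.2,0.2,-0.2,0.0145,0.176,0,0.2,0.2,-0.2]}}

```text
clock: 35.35
tool_pos: [0.5288, 0.0039, 0.1314]
eef_rot: [0.999, 0.039, -0.001, 0.001]
contact_force: [0.9, -0.1, -2.7]
opening: 0.718
```

Run:
```python
from h import *
plan(.5312,.0,.082,4.8)
```

```text
t=35.35 pos [528.8   3.9 131.4] yaw 4.5 F [ 0.9 -0.1 -2.7] open 0.718 q [-0.14  0.78  0.07  1.97 -0.13  0.4  -1.46]
 shift mm [ 2.1  3.9 49.4] turn [ 0.1  0.1 -0.3] dist 50
```

{"name": "send_rows", "arguments": {"moves": [0.002,0,0.005,0.1,0.1,0,0.002,0,0.015,0.1,0.1,0,0.002,0,0.027,0.1,0.1,0,0.002,0,0.036,0.1,0.1,0,0.002,0,0.04,0.1,0.1,0]}}

```text
clock: 35.77
tool_pos: [0.5292, 0.0056, 0.0894]
eef_rot: [0.999, 0.04, -0.001, -0.0]
contact_force: [-0.7, 0.3, -3.9]
opening: 0.72
```

Run:
```python
from h import *
plan(.5312,.0,.082,4.8)
```

```text
t=35.77 pos [529.2   5.6  89.4] yaw 4.6 F [-0.7  0.3 -3.9] open 0.720 q [-0.13  0.85  0.05  1.98 -0.13  0.31 -1.46]
 shift mm [1.6 5.7 7.4] turn [-0.   0.2 -0.2] dist 9
```

{"name": "send_rows", "arguments": {"moves": [0.0008,0.002,0.002,0,0.2,0,0.0015,0.004,0.003,0,0.2,0,0.0015,0.0053,0.005,0,0.2,0,0.0015,0.0055,0.0065,0,0.2,0,0.0015,0.0055,0.0075,0,0.2,0]}}

```text
clock: 36.18
tool_pos: [0.5315, 0.0, 0.0822]
eef_rot: [0.999, 0.04, 0.001, -0.0]
contact_force: [-0.2, 0.3, 8.3]
opening: 0.723
```

Run:
```python
from h import *
plan(.5312,.0,.082,4.8)
```

```text
t=36.18 pos [531.5   0.   82.2] yaw 4.6 F [-0.2  0.3  8.3] open 0.723 q [-0.12  0.87  0.05  1.98 -0.13  0.29 -1.45]
 shift mm [-0.3  0.   0.2] turn [-0.  -0.1 -0.2] dist 0
```

{"name": "send_rows", "arguments": {"moves": [0,0,0.0002,0,0,0,0,0,0.0002,0,0,0,0,0,0.0002,0,0,0,0,0,0.0002,0,0,0,0,0,0.0002,0,0,0], "claw": -1}}

```text
clock: 36.6
tool_pos: [0.5317, 0.0001, 0.0822]
eef_rot: [0.999, 0.04, 0.001, -0.0]
contact_force: [0.8, -1.0, 0.4]
opening: 0.998
```

{"name": "send_rows", "arguments": {"moves": [0,0,-0.01,0,0,0,0,0,-0.03,0,0,0,0,0,-0.055,0,0,0,0,0,-0.075,0,0,0,0,0,-0.088,0,0,0]}}

```text
clock: 37.02
tool_pos: [0.5322, -0.0, 0.1728]
eef_rot: [0.999, 0.04, 0.002, -0.0]
contact_force: [0.5, -0.5, 0.4]
opening: 0.999
```

Run:
```python
from h import *
plan(.5805,.3372,.166,4.6)
```

```text
t=37.02 pos [532.2  -0.  172.8] yaw 4.6 F [ 0.5 -0.5  0.4] open 0.999 q [-0.14  0.71  0.09  1.94 -0.12  0.49 -1.46]
 shift mm [  75.3 -332.2    7.3] turn [-0.  -0.3  0. ] dist 341
```

{"name": "send_rows", "arguments": {"moves": [0.004,-0.018,0,0,0,0,0.012,-0.052,0,0,0,0,0.021,-0.091,0.001,0,0,0,0.03,-0.13,0.002,0,0,0,0.039,-0.169,0.002,0,0,0]}}

```text
clock: 37.43
tool_pos: [0.5574, 0.1732, 0.1719]
eef_rot: [0.999, 0.04, 0.003, -0.0]
contact_force: [-0.0, -0.0, 0.6]
opening: 0.999
```

Run:
```python
from h import *
plan(.5805,.3372,.166,4.6)
```

```text
t=37.43 pos [557.4 173.2 171.9] yaw 4.6 F [-0.  -0.   0.6] open 0.999 q [-0.46  0.76  0.14  1.79 -0.17  0.6  -1.71]
 shift mm [  36.1 -161.6    6.2] turn [-0.  -0.3 -0. ] dist 166
```

{"name": "send_rows", "arguments": {"moves": [0.009,-0.038,0,0,0,0,0.018,-0.077,0.001,0,0,0,0.027,-0.116,0.002,0,-0.2,0,0.033,-0.146,0.003,0,-0.3,0,0.036,-0.161,0.004,0,-0.3,0]}}

```text
clock: 37.85
tool_pos: [0.5793, 0.3433, 0.1688]
eef_rot: [0.999, 0.043, 0.0, -0.003]
contact_force: [-0.6, 1.7, -0.9]
opening: 0.999
```

Run:
```python
from h import *
p=imaging.snapshot('wrist'); save(p,'w6'); W=cloud(p)
m=biggest(band(W,.075,.115,(.53,.63,.26,.4))); print(m.sum(),*rect(W[m][:,:2]))
plan(.5805,.3372,.0722,4.6)
```

```text
5970 [580.2 338.4] [60.1 40.6] -85.1
t=37.90 pos [579.  345.2 168.4] yaw 5.1 F [0.4 3.  0.8] open 0.995 q [-0.7   0.87  0.18  1.5  -0.21  0.78 -1.91]
 shift mm [ 0.8  8.8 96.2] turn [-0.4 -0.   0.5] dist 97
```

{"name": "send_rows", "arguments": {"moves": [0.001,0.006,0,-0.4,0,0.5,0.001,0.0085,0.012,-0.4,0,0.5,0.001,0.0085,0.03,-0.4,0,0.5,0.001,0.0085,0.048,-0.4,0,0.5,0.001,0.0085,0.058,-0.4,0,0.5]}}

```text
clock: 38.32
tool_pos: [0.58, 0.3335, 0.1082]
eef_rot: [0.999, 0.038, -0.001, 0.002]
contact_force: [-0.1, -0.5, -1.0]
opening: 0.999
```

Run:
```python
from h import *
plan(.5805,.3375,.0722,4.6)
```

```text
t=38.32 pos [580.  333.5 108.2] yaw 4.4 F [-0.1 -0.5 -1. ] open 0.999 q [-0.68  0.95  0.17  1.54 -0.22  0.68 -1.9 ]
 shift mm [ 0.9 -4.1 36. ] turn [ 0.2  0.1 -0.2] dist 36
```

{"name": "send_rows", "arguments": {"moves": [0.001,-0.003,0.006,0.2,0.1,-0.2,0.001,-0.004,0.016,0.2,0.1,-0.2,0.001,-0.004,0.026,0.2,0.1,-0.2,0.001,-0.004,0.033,0.2,0.1,-0.2,0.001,-0.004,0.036,0.2,0.1,-0.2]}}

```text
clock: 38.73
tool_pos: [0.5801, 0.337, 0.071]
eef_rot: [0.999, 0.04, -0.001, 0.0]
contact_force: [0.2, -0.6, -0.2]
opening: 1.002
```

{"name": "send_rows", "arguments": {"moves": [0,0,0,0,0,0,0,0,0,0,0,0,0,0,0,0,0,0,0,0,0,0,0,0,0,0,0,0,0,0], "claw": 1, "grip_force": 40}}

```text
clock: 39.15
tool_pos: [0.5805, 0.3375, 0.0716]
eef_rot: [0.999, 0.04, -0.0, 0.0]
contact_force: [-0.1, 0.7, 0.9]
opening: 0.678
```

{"name": "send_rows", "arguments": {"moves": [0,0,0,0,0,0,0,0,0,0,0,0,0,0,-0.01,0,0,0,0,0,-0.026,0,0,0,0,0,-0.042,0,0,0]}}

```text
clock: 39.57
tool_pos: [0.5794, 0.3369, 0.1134]
eef_rot: [0.999, 0.04, -0.002, 0.001]
contact_force: [0.2, -0.2, -6.3]
opening: 0.677
```

Run:
```python
from h import *
plan(.5235,.1048,.13,4.8)
```

```text
t=39.57 pos [579.4 336.9 113.4] yaw 4.6 F [ 0.2 -0.2 -6.3] open 0.677 q [-0.68  0.94  0.17  1.53 -0.22  0.69 -1.9 ]
 shift mm [-74.3 227.  -16. ] turn [ 0.1  0.2 -0.2] dist 239
```

{"name": "send_rows", "arguments": {"moves": [-0.004,0.011,-0.004,0,0,0,-0.011,0.034,-0.012,0,0,0,-0.02,0.062,-0.016,0,0.2,0,-0.03,0.091,-0.016,0.1,0.2,0,-0.039,0.12,-0.016,0.1,0.2,0]}}

```text
clock: 39.98
tool_pos: [0.5493, 0.2131, 0.1304]
eef_rot: [0.999, 0.04, -0.0, -0.0]
contact_force: [0.8, -0.5, -5.3]
opening: 0.676
```

Run:
```python
from h import *
plan(.5235,.1048,.13,4.8)
```

```text
t=39.98 pos [549.3 213.1 130.4] yaw 4.6 F [ 0.8 -0.5 -5.3] open 0.676 q [-0.52  0.83  0.13  1.79 -0.19  0.53 -1.76]
 shift mm [-34.4 105.8   0.4] turn [-0.   0.  -0.2] dist 111
```

{"name": "send_rows", "arguments": {"moves": [-0.009,0.029,0,0,0,0,-0.019,0.058,0,0,0,-0.2,-0.027,0.083,0,0,0,-0.2,-0.032,0.099,0,0,0,-0.2,-0.0345,0.105,0,0,0,-0.2]}}

```text
clock: 40.4
tool_pos: [0.5223, 0.1012, 0.1308]
eef_rot: [0.999, 0.039, -0.001, 0.001]
contact_force: [0.9, -0.7, -4.7]
opening: 0.679
```

{"name": "send_rows", "arguments": {"moves": [0,0,0.005,0,0,0,0,0,0.015,0,0,0,0,0,0.027,0,0,0,0,0,0.037,0,0,0,0,0,0.042,0,0,0]}}

```text
clock: 40.82
tool_pos: [0.5217, 0.1029, 0.0869]
eef_rot: [0.999, 0.041, -0.002, 0.001]
contact_force: [0.4, -0.2, -4.7]
opening: 0.674
```

Run:
```python
from h import *
plan(.5235,.1048,.0776,4.8)
```

```text
t=40.82 pos [521.7 102.9  86.9] yaw 4.7 F [ 0.4 -0.2 -4.7] open 0.674 q [-0.32  0.86  0.07  1.98 -0.16  0.32 -1.61]
 shift mm [ 2.  -1.7  9.2] turn [ 0.1  0.2 -0.1] dist 10
```

{"name": "send_rows", "arguments": {"moves": [0.001,-0.001,0.003,0,0.2,0,0.002,-0.0015,0.005,0,0.2,0,0.002,-0.0015,0.007,0,0.2,0,0.002,-0.0015,0.0085,0,0.2,0,0.002,-0.0015,0.0094,0,0.2,0]}}

```text
clock: 41.23
tool_pos: [0.5238, 0.1046, 0.0776]
eef_rot: [0.999, 0.041, -0.0, 0.001]
contact_force: [0.9, 0.4, 0.9]
opening: 0.678
```

Run:
```python
from h import *
plan(.5235,.1048,.0776,4.8)
```

```text
t=41.23 pos [523.8 104.6  77.6] yaw 4.7 F [0.9 0.4 0.9] open 0.678 q [-0.32  0.88  0.06  1.97 -0.17  0.3  -1.61]
 shift mm [-0.3 -0.2 -0. ] turn [ 0.1  0.  -0.1] dist 0
```

{"name": "send_rows", "arguments": {"moves": [0,0,0.0003,0,0,0,0,0,0.0006,0,0,0,0,0,0.0006,0,0,0,0,0,0.0006,0,0,0,0,0,0.0006,0,0,0]}}

```text
clock: 41.65
tool_pos: [0.5239, 0.1046, 0.0776]
eef_rot: [0.999, 0.041, 0.0, 0.001]
contact_force: [-1.4, -0.3, 5.7]
opening: 0.677
```

{"name": "send_rows", "arguments": {"moves": [0,0,0,0,0,0,0,0,0,0,0,0,0,0,0,0,0,0,0,0,0,0,0,0,0,0,0,0,0,0], "claw": -1}}

```text
clock: 42.07
tool_pos: [0.524, 0.1046, 0.0775]
eef_rot: [0.999, 0.041, 0.0, 0.001]
contact_force: [0.3, -0.7, -0.8]
opening: 0.998
```

{"name": "send_rows", "arguments": {"moves": [0,0,-0.01,0,0,0,0,0,-0.03,0,0,0,0,0,-0.06,0,0,0,0,0,-0.09,0,0,0,0,0,-0.12,0,0,0]}}

```text
clock: 42.48
tool_pos: [0.5236, 0.1046, 0.1993]
eef_rot: [0.999, 0.041, 0.0, 0.001]
contact_force: [-0.5, 0.4, 0.0]
opening: 1.002
```

{"name": "send_rows", "arguments": {"moves": [-0.03,-0.005,0,0,0,0,-0.065,-0.01,0,0,0,0,-0.1,-0.015,0,0,0,0,-0.12,-0.02,0,0,0,0,-0.12,-0.02,0,0,0,0]}}

```text
clock: 42.9
tool_pos: [0.3967, 0.1147, 0.1998]
eef_rot: [0.999, 0.042, -0.003, 0.001]
contact_force: [-0.8, 0.6, 1.2]
opening: 0.998
```

Run:
```python
from h import *
for n in ['top','scene']:
    p=imaging.snapshot(n); save(p,n+'3'); W=cloud(p)
    for nm,a in [('bb',(.025,.045,(.37,.6,-.375,-.28))),('cap',(.092,.12,(.45,.6,-.06,.06))),('tr',(.08,.12,(.45,.6,.06,.16))),('hs',(.085,.12,(.45,.6,-.16,-.06)))]:
        m=biggest(band(W,*a)); print(n,nm,m.sum(),*rect(W[m][:,:2]),np.nanmedian(W[m][:,2]).round(3))
plan(.5235,.1048,.2,4.8)
```

```text
top bb 1811 [ 485.2 -331.4] [164.7  56.4] -2.9 0.031
top cap 691 [ 5.313e+02 -5.000e-01] [62.2 62.2] 42.9 0.1
top tr 536 [522.5 104. ] [60.1 41.2] -84.9 0.101
top hs 406 [ 539.5 -104.5] [64.4 40. ] 5.6 0.099
scene bb 2153 [ 486.4 -331.4] [167.6  55. ] -2.8 0.031
scene cap 660 [533.8  -0.6] [62.6 62. ] -39.7 0.101
scene tr 540 [525.7 103.3] [62.7 41.4] -87.7 0.101
scene hs 659 [ 541.2 -104.6] [66. 41.] 4.6 0.098
t=43.00 pos [402.6 115.1 199.9] yaw 4.7 F [ 1.1  0.4 -0.3] open 0.998 q [-0.46  0.56  0.11  2.24 -0.17  0.35 -1.69]
 shift mm [1.197e+02 2.020e+01 1.000e-01] turn [ 0.1 -0.1 -0.1] dist 121
```

View pics/scene3.png

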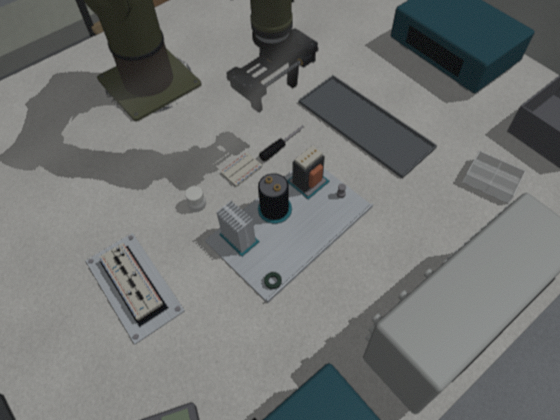

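The scene view shows all parts upright on their own pads: heatsink (237, 228), capacitor (273, 196), transformer (310, 172). The board is in the dark field (130, 282), and the gripper is clear. Measured centres are within about 2 mm of their targets, so I'm handing in.

```bash
python3 -c "
from plant import r
print(r.finish_job())"
```

```text
the job is handed in; nothing more can be done
None
```

The job is done and handed in at about 43 s of robot time; `finish_job` reports no verdict. I stood the transformer, capacitor and heatsink in the side tray and laid the breadboard on the plate's dark field. Then I set each part back upright on its own pad.

My last checks, from the top and scene cameras:

| Item | Offset from target centre | Angle |
|---|---|---|
| Breadboard on plate | about 1 mm | about 0.1° off the plate's length |
| Capacitor on round pad | about 1–2 mm | upright |
| Transformer on square pad | about 1–3 mm | upright |
| Heatsink on oblong pad | about 1 mm | within 1° of the pad's length |

- **Heights:** they matched parts standing on their pads and the board lying flat on the plate.
- **Gripper:** it is open and clear of everything.
- **Forces:** contact forces stayed below 10 N in every reading I took.
- **Disagreement:** the two cameras differed by up to about 3 mm, in line with their calibration and well inside the tolerances. No check failed.

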